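# Clamp the pin in the V-blocks and hang its gauge beside the other

### The job

The steel pin is next for polishing: lay it across both V-blocks of the fixture, seated in the grooves and about centred, and swing the blue strap clamp down until it rests on the pin. Then take its green-handled plate gauge out of the slanted holder and hang it by its bore, handle up, on the hook in front of the red-handled gauge, which must stay hanging. Leave the other things on the bench where they are.

Things in the scene. Friction and masses are not known exactly. Their poses are not given: they have to be found in the camera images.
- pin: Round bright steel pin, 24 mm diameter, 120 mm long, about 300 g, lying in the wooden rest. Origin at its centre, x along its axis. It may roll about x.
- pin_rest: Low wooden rest, 110 x 46 mm, fixed to the bench. Origin at the centre of its underside, x along the pin in it. Two small grooved supports, 14 mm thick and 32 mm high, centred at x = -44 and +44 mm; between them the pin is free over 74 mm, its axis 35 mm above the bench, 29 mm above the rest's 6 mm base.
- v_fixture: V-block fixture, fixed. Origin at its underside on the bench, midway between the blocks; x away from the robot, y along the grooves, z up. Two steel V-blocks, 26 mm thick (y), 60 mm wide (x), 50 mm high, centred at y = -41 and +41 mm; 90 degree V-grooves open upwards, 40 mm wide at the mouth, apex at x = 0, z = 30 mm. The gap between them is 56 mm, over a base plate with its top at z = 10 mm.
- v_seat (a point): Where the centre of the pin lies when it is seated: midway between the two V-blocks of the fixture, 47 mm above the bench. Axes as the fixture's.
- strap (a joint): Blue strap clamp over the left V-block (y = +41 mm). Bar 18 mm wide, 8 mm thick, end 80 mm from the hinge, whose axis is fixture y at x = -40, z = 70 mm (robot side). Value in rad: 0 = level towards fixture +x, its pad on the seated pin, top face at z = 74 mm; 1.57 = upright; starts at 2.0 to 2.35, leaning to the robot. Stiff: stays where left; 1 to 2 N at the end moves it.
- strap_end (a point): Middle of the free end of the blue strap, 80 mm from its hinge.
- green_gauge: Green-handled plate gauge: steel plate 64 mm wide, 10 mm thick, from 46 mm below to 26 mm above the centre of its 34 mm bore; green handle 28 mm wide, 10 mm thick, from 26 to 64 mm above the bore centre; 150 g. Origin: bore centre. x = plate normal (away from the robot), y = across, z = up the handle. It stands in the slanted holder, handle up and leaning 35 degrees from vertical towards the robot; the handle is free.
- holder: Grey slanted holder, base 110 x 90 mm, fixed. Origin at the centre of its underside, x away from the robot, z up. Its pocket leans 35 degrees from vertical towards -x; the green gauge stands in it 46 mm deep on the robot side and 30 mm on the far side, with 1 mm play at each face, and is drawn out along the slant (the gauge's own +z).
- hook_stand: Hook stand, fixed. Origin on the bench at the axis of its 18 mm post, z up. A level steel prong, 10 mm thick, runs from the post along -x (to the robot), axis at z = 170 mm, 110 mm long, then turns up at 45 degrees (12 mm out, 12 mm up); the highest point of its end is z = 187 mm. A gauge hanging on the prong by its bore has its bore centre at z = 158 mm.
- hook_tip (a point): Centre of the rounded end of the prong, 122 mm from the post's axis and 182 mm above the bench.
- red_gauge: Red-handled plate gauge: steel plate 64 mm wide, 10 mm thick, from 46 mm below to 26 mm above the centre of its 34 mm bore; red handle 28 mm wide, 10 mm thick, from 26 to 64 mm above the bore centre; 150 g. Origin: bore centre. x = plate normal (away from the robot), y = across, z = up the handle. It already hangs by its bore on the prong, handle up, its middle 22 to 38 mm from the post's axis.
- shelf_front (a point): Foot of the front edge, in the middle, of a fixed grey steel shelf on legs that stands between the fixture and the holder: 241 mm wide along y, 380 mm high, 750 mm deep, running from here away from the robot (+x). Keep the arm in front of it or above it.
- oil_bottle: Bystander: brown oil bottle with black cap, 42 mm across, 69 mm tall, loose on the bench; origin at the centre of its underside.
- paste_jar: Bystander: white jar with black lid, 47 mm across, 37 mm tall, loose on the bench; origin at the centre of its underside.
- loupe: Bystander: black eye loupe, 42 mm across, 21 mm tall, loose on the bench; origin at the centre of its underside.
- hex_key: Bystander: L-shaped hexagon key lying flat, 83 x 27 x 5 mm, loose on the bench; origin at the centre of its underside.
- oilstone: Bystander: dark flat oilstone, 100 x 25 x 12 mm, loose on the bench; origin at the centre of its underside.
- glue_bottle: Bystander: white glue bottle with blue collar, 27 mm across, 74 mm tall, loose on the bench; origin at the centre of its underside.
There are look-alikes about, which are no part of the job. Leave any orange look-alike of the red_gauge alone.

How it is judged:
By the outcome, as a careful person would: the job done as asked, in the order asked, and still so for the second after the job is handed in, with the robot touching nothing.
It also fails if it takes over 72 s, if anything falls off the work surface, if the arm or the gripper's body presses on something with over 40 N, if the wrist force passes 120 N, or if a joint passes its speed limit or range.

### The arm

A 7-joint arm with a two-finger parallel gripper is mounted at the origin on a cart in front of the work surface, level with it; the furniture and walls round the work are solid. World frame = base frame: x ahead of the robot, y to its left, z up, the work surface at z = 0. Lengths are in mm, angles in degrees, forces in N, time in s.
With the tool pointing down it reaches from about 425 to 875 mm from the base axis. Payload 8.4 kg.
Tool frame: the origin (TCP) lies midway between the tips of the shut fingers; the grasp point (between the pads) lies 19 mm behind it; y points along the fingers, x is the direction in which the jaws open and shut, and the axes are right-handed (so a half turn about y gives the same grasp; the last joint's range is limited). The gripper opens to 85 mm and grips with 20 to 120 N. Pads are 22 mm wide; open, the fingers measure 114 mm over their backs; the gripper's body (76 mm by 85 mm) begins 54 mm behind the grasp point. The pads swing forward as they close: fully open they stand 13 mm farther back than shut.
Start: joints at [68.113, 19.091, 2.286, 83.961, -0.768, 76.965, -3.352], TCP at [181.358, -624.158, 231.308] pointing down, gripper open.
Joint ranges: [-147.57, 147.57], [-21.85, 119.76], [-74.77, 79.35], [14.55, 137.4], [-85.83, 265.84], [4.83, 119.75], [-152.11, 152.11]. Speed limits (degrees/s): [127.2, 127.2, 159.86, 159.86, 180, 180, 180].

### API

Orientations are given as a 3x3 rotation matrix whose columns are the frame's x, y, z axes.
In Python, from plant import env, viewer, job gives the robot as it stands.
- The arm moves only by the tool step_arm, never from a script. Its argument "series" is a list of rows, each an object of numbers: "tx", "ty", "tz": the shift along the tool's x, y, z in mm; "rx", "ry", "rz": the turn, a rotation vector about the tool's x, y, z in degrees; "hand": the opening, from -1 (shut) to 1 (fully open). In form: [{"tx": .., "ty": .., "tz": .., "rx": .., "ry": .., "rz": .., "hand": ..}, ...]. A call has 1 to 5 rows; each row shifts and turns the commanded pose from where the row before left it, along the tool's axes as they then stand; what a row does not reach is not made up. A row lasts 1/8 s, in which the tool goes at most 62.5 mm and 10.7 degrees, less where a joint would pass 70% of its speed; a pose out of reach is approached as far as the arm can. A call with a gripper value outside its range is refused whole. The fingers move at their own pace and stop on an object; "newtons" is the grip in N (left out, the last holds). Time passes only in rows, so rows that do not move let the fingers close. It gives the time, the measured TCP pose, the force and the opening at its end, in the units of the state.
- env.get_state(): the state, without advancing time (a new reading comes with each control period).
- viewer.camera(name): name is "scene" or "top" or "wrist"; returns a dict with "pixels" (384x512x3 uint8, red, green, blue), "mtx" (3x3 intrinsics, pixels), "dist" ([k1, k2, p1, p2, k3] as OpenCV has them; the pictures are not rectified), "world_from_camera" (4x4, takes a point from camera to world coordinates). Camera axes: x right, y down, z forward; pixel columns grow to the right and rows downward; lengths in mm; the calibration is good to about 2 mm. A picture is of the moment at which its call begins. There is no depth.
- job.hand_in(): hands the job in, once; it reports no verdict.
The state is a dict: "time_s": time; "joints": joint angles; "joint_velocities": joint speeds; "tau": joint torques, N m; "eef_pos": TCP position; "eef_rot": TCP orientation; "force": force on the tool from outside, world axes, zero at the start; "wrist_torque": the same for the moment, N m; "gripper_width": finger opening in mm.
Only numpy, scipy, OpenCV 4.12 (cv2) and the standard library are available. Lean on these libraries where they do the work, as an engineer would, in place of code of your own. Each camera call takes 0.05 s, during which the arm holds its last target.

## Working session

There is one attempt and no reset: what is moved stays moved. The work goes in short steps, Python scripts to look and compute and a tool call to move; the robot and the scene stay as the last step left them, time stands still between calls to the robot, and variables do not carry over. Pictures are saved under pics/ and viewed, and the job is handed in when it is done.

Besides the shell and the picture viewer there is one more tool, called after "Emit:" as name(argument=value, ...), one argument or row to a line, values as JSON. step_arm: Moves the arm, as the interface text tells. Its arguments: {"type":"object","properties":{"series":{"type":"array"},"newtons":{"type":"number"}},"required":["series"]}

```bash
ls -la; mkdir -p pics
python3 - <<'E'
from plant import env,viewer,job
import cv2,json
s=env.get_state(); print(s)
for n in ["scene","top","wrist"]:
    c=viewer.camera(n); cv2.imwrite(f"pics/{n}0.png",c["pixels"][:,:,::-1])
    print(n,c["mtx"].round(1).tolist(),c["dist"],c["world_from_camera"].round(3).tolist())
E
```

```text
total 12
drwxr-xr-x  3 agent agent 4096 Dec  7 15:20 .
drwxr-xr-x 23 root  root  4096 Dec  7 15:20 ..
drwxr-xr-x  2 agent agent 4096 Dec  7 15:20 pics
{'time_s': 0.0, 'joints': array([68.11277682, 19.13330355,  2.28374312, 84.01307711, -0.76458378,
       76.96533094, -3.35031511]), 'joint_velocities': array([ 0.01627152, -0.02527788, -0.03866724, -0.0071858 ,  0.05971073,
       -0.00373979, -0.00051238]), 'tau': array([ 2.62149097e-04, -6.58553410e+01,  1.36543237e+00, -4.05574107e+01,
        1.69644045e-02,  1.24568649e-02,  1.89032431e-05]), 'eef_pos': array([ 181.21185344, -623.73826619,  230.38641504]), 'eef_rot': array([[ 2.79082555e-01, -6.25604550e-04,  9.60266909e-01],
       [-9.60265648e-01,  1.56471711e-03,  2.79083208e-01],
       [-1.67714179e-03, -9.99998580e-01, -1.64061308e-04]]), 'force': array([-0.48510003, -0.82064157, -0.22941039]), 'wrist_torque': array([ 0.00429495, -0.00015105, -0.00274719]), 'gripper_width': 85.54844653593845}
scene [[481.2, 0.0, 255.9], [0.0, 481.2, 193.8], [0.0, 0.0, 1.0]] [-0.02776164  0.          0.          0.          0.        ] [[0.595, -0.43, 0.679, -392.445], [-0.803, -0.304, 0.512, -688.788], [-0.014, -0.85, -0.526, 897.96], [0.0, 0.0, 0.0, 1.0]]
top [[405.0, 0.0, 252.5], [0.0, 405.0, 188.5], [0.0, 0.0, 1.0]] [-0.00386432  0.          0.          0.          0.        ] [[0.007, -0.992, 0.129, 457.647], [-1.0, -0.01, -0.017, 80.898], [0.019, -0.129, -0.992, 1469.701], [0.0, 0.0, 0.0, 1.0]]
wrist [[285.7, 0.0, 251.0], [0.0, 285.7, 188.3], [0.0, 0.0, 1.0]] [-0.01777105  0.          0.          0.          0.        ] [[0.28, -0.909, -0.311, 262.357], [-0.96, -0.265, -0.089, -600.582], [-0.002, 0.323, -0.946, 373.06], [0.0, 0.0, 0.0, 1.0]]
```

View pics/scene0.png

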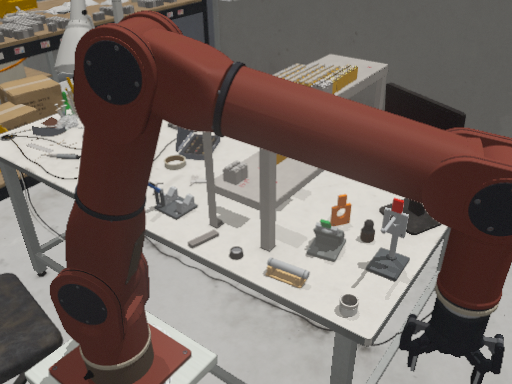

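View pics/top0.png

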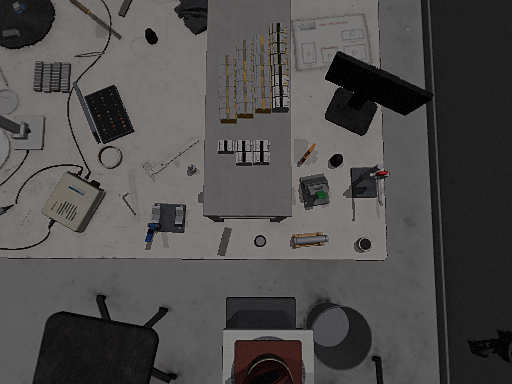

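View pics/wrist0.png

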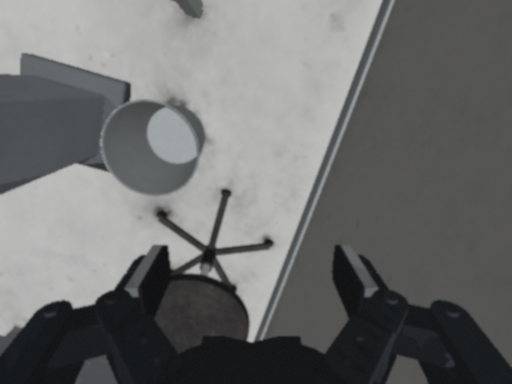

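```bash
cat > h.py <<'E'
import numpy as np,cv2
from plant import env,viewer,job
from scipy.spatial.transform import Rotation as R
def cam(n,save=None):
    c=viewer.camera(n)
    if save: cv2.imwrite(f"pics/{save}.png",c["pixels"][:,:,::-1])
    return c
def ray(c,uv):
    p=cv2.undistortPoints(np.array(uv,float).reshape(-1,1,2),c["mtx"],c["dist"]).reshape(-1,2)
    T=c["world_from_camera"]; d=np.c_[p,np.ones(len(p))]@T[:3,:3].T
    return T[:3,3],d/np.linalg.norm(d,axis=1)[:,None]
def onz(c,uv,z):
    o,d=ray(c,uv); return o+d*((z-o[2])/d[:,2])[:,None]
def proj(c,P):
    T=np.linalg.inv(c["world_from_camera"]); r,_=cv2.Rodrigues(T[:3,:3])
    return cv2.projectPoints(np.array(P,float).reshape(-1,1,3),r,T[:3,3],c["mtx"],np.array(c["dist"]))[0].reshape(-1,2)
def tri(c1,u1,c2,u2):
    o1,d1=ray(c1,u1);o2,d2=ray(c2,u2);d1=d1[0];d2=d2[0]
    s=np.linalg.lstsq(np.c_[d1,-d2],o2-o1,rcond=None)[0]
    a=o1+s[0]*d1;b=o2+s[1]*d2
    return (a+b)/2,np.linalg.norm(a-b)
def crop(c,x0,y0,x1,y1,k,save):
    im=cv2.resize(c["pixels"][y0:y1,x0:x1],None,fx=k,fy=k,interpolation=cv2.INTER_CUBIC)[:,:,::-1]
    cv2.imwrite(f"pics/{save}.png",im)
E
python3 - <<'E'
from h import *
t=cam("top"); s=cam("scene")
crop(t,130,140,290,260,5,"t1"); crop(t,230,130,390,250,5,"t2")
crop(s,140,150,300,270,5,"s1"); crop(s,250,180,420,300,4.7 and 4,"s2")
for u in [(310,240),(315,192),(363,183),(168,217)]: print(u,onz(t,[u],35 if u[0]==310 else 0).round(0))
E
```

```text
(310, 240) [[ 463. -148.   35.]]
(315, 192) [[ 638. -174.    0.]]
(363, 183) [[ 673. -352.    0.]]
(168, 217) [[542. 360.   0.]]
```

View pics/t1.png

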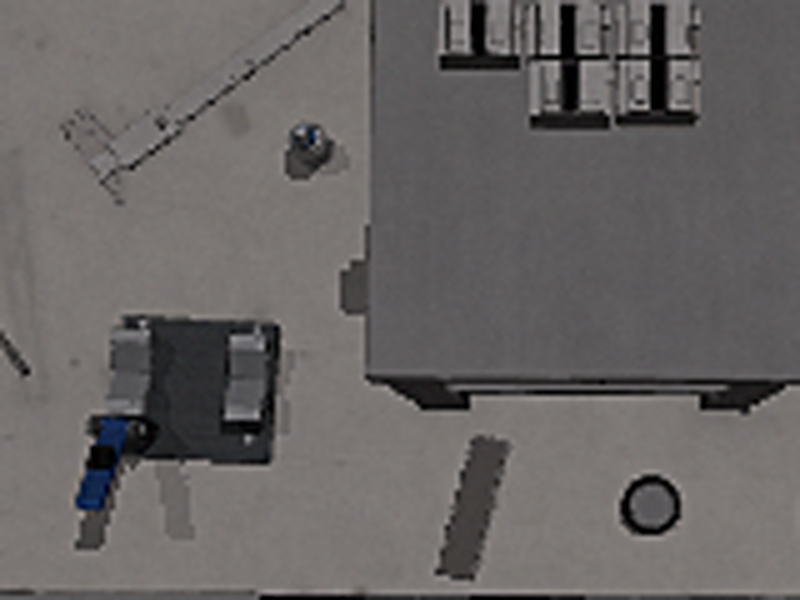

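View pics/t2.png

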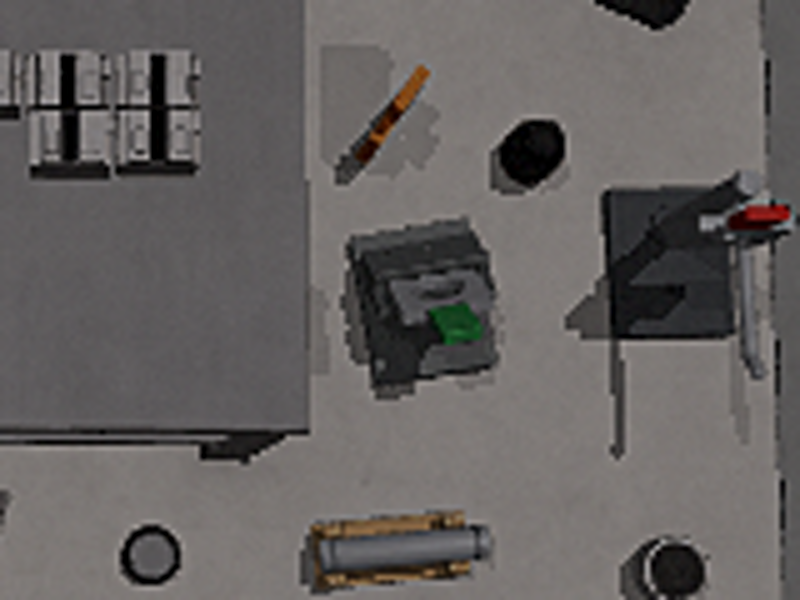

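View pics/s1.png

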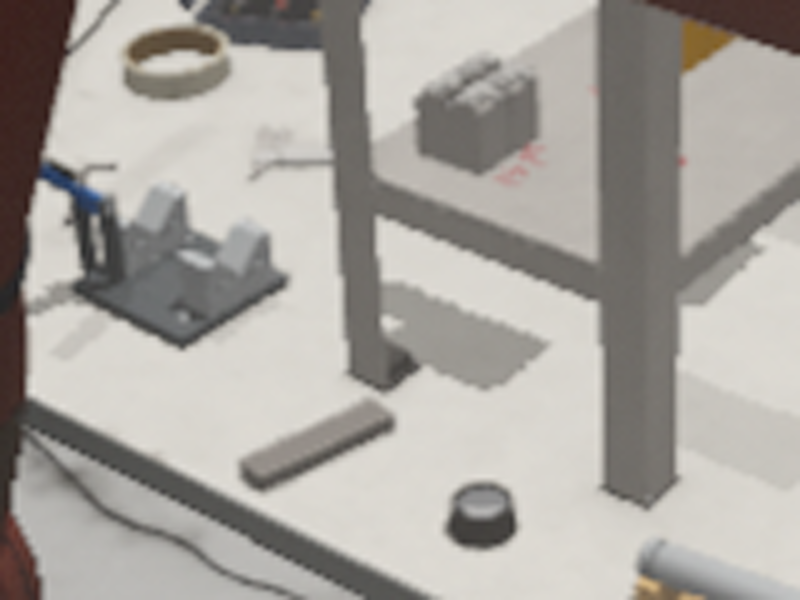

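View pics/s2.png

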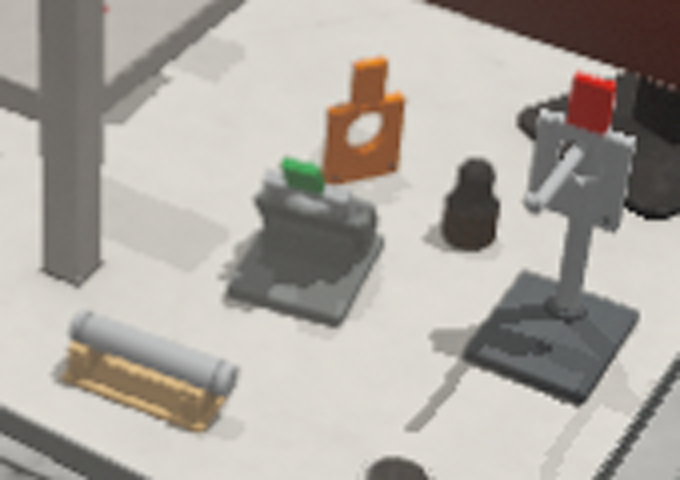

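```bash
cat >> h.py <<'E'
def tr(X,Y,x0,y0,k): return ((X+.5)/k-.5+x0,(Y+.5)/k-.5+y0)
def Rdown(yaw,lean=0):
    # tool x = forward rotated by yaw(deg, about +z); y down; lean: tip tilts forward
    return R.from_euler('z',yaw,degrees=True).as_matrix()@np.array([[1,0,0],[0,0,1],[0,-1,0]],float)@R.from_euler('z',lean,degrees=True).as_matrix()
def plan(p1,R1,n=None,p0=None,R0=None,vmax=60,wmax=10.):
    s=env.get_state()
    p0=s["eef_pos"] if p0 is None else np.array(p0,float); R0=s["eef_rot"] if R0 is None else R0
    p1=np.array(p1,float)
    rv=R.from_matrix(R0.T@R1).as_rotvec(degrees=True)
    m=max(np.linalg.norm(p1-p0)/vmax,np.linalg.norm(rv)/wmax)
    n=n or max(1,int(np.ceil(m)))
    Rc=R0;dp=(p1-p0)/n
    for i in range(n):
        t=Rc.T@dp; w=rv/n
        print('{"tx":%.1f,"ty":%.1f,"tz":%.1f,"rx":%.1f,"ry":%.1f,"rz":%.1f}'%(*t,*w))
        Rc=Rc@R.from_rotvec(w,degrees=True).as_matrix()
    return p1,Rc
E
python3 - <<'E'
from h import *
t=cam("top"); s=cam("scene")
T=lambda X,Y:tr(X,Y,230,130,5)
S=lambda X,Y:tr(X,Y,250,180,4)
print("pin ends top",onz(t,[T(321,550),T(489,543)],35).round(1).tolist())
print("pin ends scene",onz(s,[S(76,326),S(231,378)],35).round(1).tolist())
print("hook tip",onz(t,[T(757,372)],182).round(1),onz(s,[S(535,203)],182).round(1), tri(t,T(757,372),s,S(535,203)))
print("holder base corners",onz(t,[T(348,240),T(470,220),T(497,372),T(378,392)],5).round(0).tolist())
print("stand base",onz(t,[T(605,190),T(730,190),T(735,337),T(607,338)],5).round(0).tolist())
F=lambda X,Y:tr(X,Y,130,140,5)
print("fix base",onz(t,[F(125,317),F(280,325),F(270,463)],10).round(0).tolist())
print("shelf front top",onz(t,[F(368,378)],380).round(0),onz(t,[T(308,432)],380).round(0))
print("loupe",onz(t,[F(650,505)],20).round(0),"stone",onz(t,[F(473,508)],12).round(0))
print("--plan")
plan([455,-158,200],Rdown(0))
E
```

```text
pin ends top [[464.2, -91.3, 35.0], [470.0, -210.2, 35.0]]
pin ends scene [[455.6, -89.5, 35.0], [471.8, -205.2, 35.0]]
hook tip [[ 579.  -354.9  182. ]] [[ 575.7 -356.9  182. ]] (array([ 579.20496729, -355.71332845,  179.44851979]), np.float64(0.1308230696431832))
holder base corners [[690.0, -116.0, 5.0], [706.0, -206.0, 5.0], [594.0, -224.0, 5.0], [579.0, -137.0, 5.0]]
stand base [[729.0, -306.0, 5.0], [730.0, -399.0, 5.0], [621.0, -399.0, 5.0], [620.0, -305.0, 5.0]]
fix base [[591.0, 407.0, 10.0], [587.0, 296.0, 10.0], [488.0, 300.0, 10.0]]
shelf front top [[526. 193. 380.]] [[526. -43. 380.]]
loupe [[460.  29.  20.]] stone [[457. 155.  12.]]
--plan
{"tx":-37.1,"ty":3.1,"tz":39.3,"rx":-0.0,"ry":-7.4,"rz":-0.0}
{"tx":-31.8,"ty":3.1,"tz":43.7,"rx":-0.0,"ry":-7.4,"rz":-0.0}
{"tx":-25.9,"ty":3.1,"tz":47.4,"rx":-0.0,"ry":-7.4,"rz":-0.0}
{"tx":-19.6,"ty":3.1,"tz":50.4,"rx":-0.0,"ry":-7.4,"rz":-0.0}
{"tx":-12.9,"ty":3.1,"tz":52.5,"rx":-0.0,"ry":-7.4,"rz":-0.0}
{"tx":-6.1,"ty":3.1,"tz":53.7,"rx":-0.0,"ry":-7.4,"rz":-0.0}
{"tx":0.9,"ty":3.1,"tz":54.0,"rx":-0.0,"ry":-7.4,"rz":-0.0}
{"tx":7.8,"ty":3.1,"tz":53.5,"rx":-0.0,"ry":-7.4,"rz":-0.0}
{"tx":14.6,"ty":3.1,"tz":52.0,"rx":-0.0,"ry":-7.4,"rz":-0.0}
{"tx":21.2,"ty":3.1,"tz":49.7,"rx":-0.0,"ry":-7.4,"rz":-0.0}
```

Emit:
step_arm(
  series=[
    {"tx":-37,"ty":3,"tz":39,"ry":-7.4,"hand":1},
    {"tx":-32,"ty":3,"tz":44,"ry":-7.4},
    {"tx":-26,"ty":3,"tz":47,"ry":-7.4},
    {"tx":-20,"ty":3,"tz":50,"ry":-7.4},
    {"tx":-13,"ty":3,"tz":52.5,"ry":-7.4},
  ],
)

```text
validation failed for argument at $.se...
```

Emit:
step_arm(
  series=[
    {"tx":-6,"ty":3,"tz":54,"ry":-7.4},
    {"tx":1,"ty":3,"tz":54,"ry":-7.4},
    {"tx":8,"ty":3,"tz":53.5,"ry":-7.4},
    {"tx":14.5,"ty":3,"tz":52,"ry":-7.4},
    {"tx":21,"ty":3,"tz":50,"ry":-7.4},
  ],
)

```text
validation failed for argument at $.se...
```

Run:
```python
from h import *
s=env.get_state(); print(s["time_s"],s["eef_pos"],s["eef_rot"].round(3).tolist(),s["joint_velocities"].round(1))
w=cam("wrist","w1"); 
im=cv2.resize(w["pixels"],(800,600),interpolation=cv2.INTER_CUBIC)[:,:,::-1]; cv2.imwrite("pics/w1b.png",im)
s=env.get_state(); print(s["time_s"],s["eef_pos"],s["joint_velocities"].round(1))
```

```text
0.35 [ 181.30196583 -624.07654673  231.09298774] [[0.279, -0.0, 0.96], [-0.96, 0.0, 0.279], [-0.0, -1.0, -0.0]] [ 0.  -0.1 -0.   0.  -0.1 -0.1  0. ]
0.4 [ 181.36480351 -624.10829199  231.16927901] [ 0.  -0.  -0.1 -0.1 -0.1 -0.   0. ]
```

View pics/w1b.png

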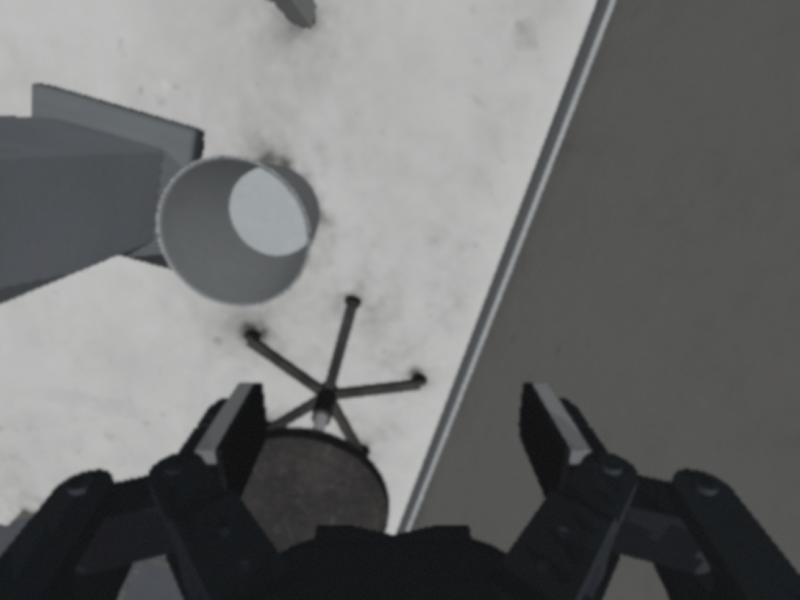

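Moves were refused (rows probably need all seven keys); resending in full.

Emit:
step_arm(
  series=[
    {"tx":-37,"ty":3,"tz":39,"rx":0,"ry":-7.4,"rz":0,"hand":1},
    {"tx":-32,"ty":3,"tz":44,"rx":0,"ry":-7.4,"rz":0,"hand":1},
    {"tx":-26,"ty":3,"tz":47,"rx":0,"ry":-7.4,"rz":0,"hand":1},
    {"tx":-20,"ty":3,"tz":50,"rx":0,"ry":-7.4,"rz":0,"hand":1},
    {"tx":-13,"ty":3,"tz":52.5,"rx":0,"ry":-7.4,"rz":0,"hand":1},
  ],
)

```text
time_s: 1.02
eef_pos: [317.6, -389.3, 216.5]
eef_rot: [[0.803, 0.0, 0.596], [-0.596, -0.001, 0.803], [0.001, -1.0, -0.0]]
force: [1.4, -0.1, 0.5]
gripper_width: 85.2
```

Emit:
step_arm(
  series=[
    {"tx":-6,"ty":3,"tz":54,"rx":0,"ry":-7.4,"rz":0,"hand":1},
    {"tx":1,"ty":3,"tz":54,"rx":0,"ry":-7.4,"rz":0,"hand":1},
    {"tx":8,"ty":3,"tz":53.5,"rx":0,"ry":-7.4,"rz":0,"hand":1},
    {"tx":14.5,"ty":3,"tz":52,"rx":0,"ry":-7.4,"rz":0,"hand":1},
    {"tx":21,"ty":3,"tz":50,"rx":0,"ry":-7.4,"rz":0,"hand":1},
  ],
)

```text
time_s: 1.65
eef_pos: [454.2, -155.8, 201.6]
eef_rot: [[1.0, 0.001, -0.008], [0.008, -0.001, 1.0], [0.001, -1.0, -0.001]]
force: [1.2, -1.2, 0.1]
gripper_width: 85.7
```

Run:
```python
from h import *
s=env.get_state(); print(s["time_s"],s["eef_pos"],s["eef_rot"].round(3).tolist(),s["joint_velocities"].round(1))
w=cam("wrist","w1"); 
im=cv2.resize(w["pixels"],(800,600),interpolation=cv2.INTER_CUBIC)[:,:,::-1]; cv2.imwrite("pics/w1b.png",im)
np.savez("w1.npz",**w)
s=env.get_state(); print(s["time_s"],s["eef_pos"],s["joint_velocities"].round(1))
```

```text
1.65 [ 454.24769614 -155.75126443  201.58668635] [[1.0, 0.001, -0.008], [0.008, -0.001, 1.0], [0.001, -1.0, -0.001]] [-27.4  10.4 -26.4  -6.7   5.2  -2.6   3.7]
1.7 [ 457.38742381 -148.33118663  201.51263772] [ 1.8 -1.   1.9  0.7 -1.4  0.9 -0.7]
```

View pics/w1b.png

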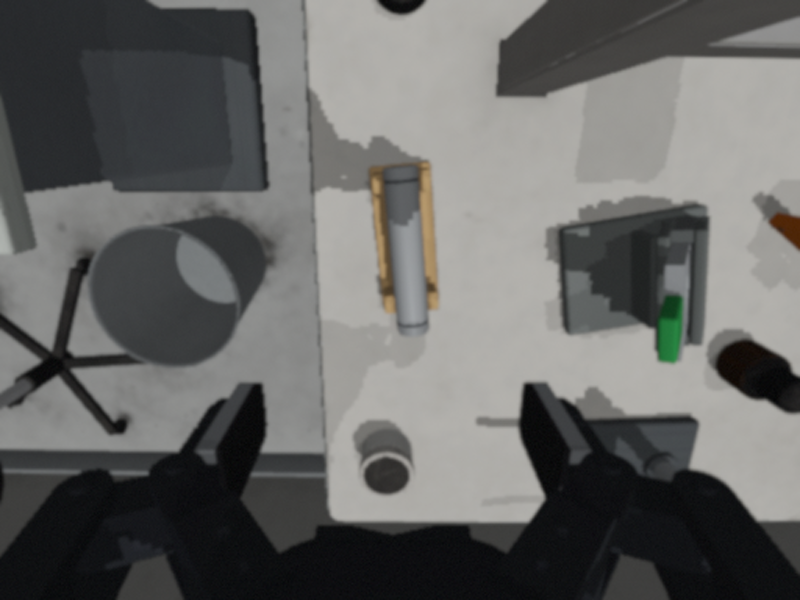

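Run:
```python
from h import *
w=cam("wrist"); np.savez("w2.npz",**w)
crop(w,230,90,290,225,4,"w2p"); crop(w,340,110,480,250,4,"w2h")
print(w["world_from_camera"].round(2).tolist())
```

```text
[[1.0, 0.02, 0.01, 456.37], [0.02, -0.95, -0.32, -65.28], [0.0, 0.32, -0.95, 344.26], [0.0, 0.0, 0.0, 1.0]]
```

View pics/w2p.png

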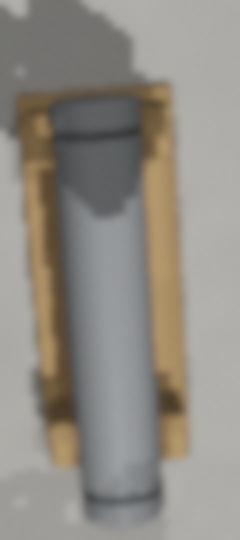

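View pics/w2h.png

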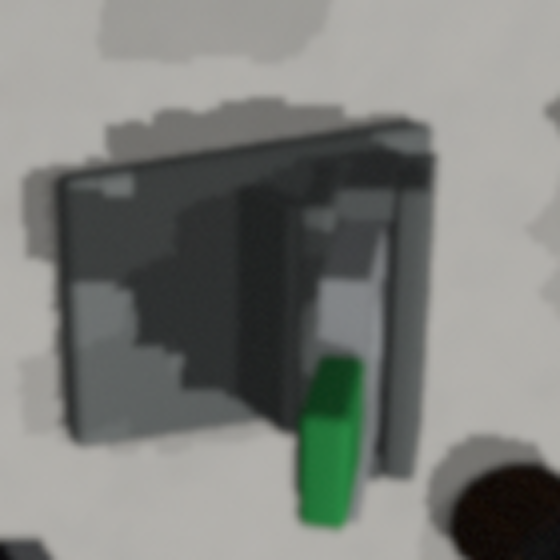

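Run:
```python
from h import *
w=dict(np.load("w2.npz"))
P=lambda X,Y:tr(X,Y,230,90,4)
c=onz(w,[P(97,136),P(124,499)],47); print("ring crowns",c.round(1).tolist(),c.mean(0).round(1))
d=c[1]-c[0]; print("axis yaw",np.degrees(np.arctan2(d[0],-d[1])))
e=onz(w,[P(54,136),P(140,132),P(83,499),P(163,495)],37); print(e.round(1).tolist(), e.mean(0).round(1))
print("ends top rim",onz(w,[P(124,523)],47).round(1),"near rim",onz(w,[P(96,108)],47).round(1))
print("rest corners z~32",onz(w,[P(22,95),P(172,85),P(187,455),P(52,467)],32).round(1).tolist())
H=lambda X,Y:tr(X,Y,340,110,4)
print("holder base",onz(w,[H(62,182),H(405,122),H(78,440)],8).round(1).tolist())
```

```text
ring crowns [[460.7, -96.1, 47.0], [470.9, -196.9, 47.0]] [ 465.8 -146.5   47. ]
axis yaw 5.792119975291863
[[449.5, -97.4, 37.0], [472.1, -95.9, 37.0], [459.4, -201.5, 37.0], [482.8, -199.8, 37.0]] [ 465.9 -148.6   37. ]
ends top rim [[ 471.1 -204.3   47. ]] near rim [[460.2 -89.1  47. ]]
rest corners z~32 [[440.7, -87.4, 32.0], [480.4, -84.0, 32.0], [489.7, -189.0, 32.0], [450.1, -193.7, 32.0]]
holder base [[583.6, -134.4, 8.0], [683.7, -113.9, 8.0], [600.7, -218.9, 8.0]]
```

Run:
```python
from h import *
s=env.get_state(); print(s["eef_pos"],s["eef_rot"].round(3).tolist())
p,r=plan([466.7,-155.5,75],Rdown(5.75),3); plan([466.7,-155.5,16],Rdown(5.75),2,p,r)
```

```text
[ 456.00800483 -151.33699364  201.57343352] [[1.0, 0.001, -0.015], [0.015, 0.002, 1.0], [0.001, -1.0, 0.002]]
{"tx":3.5,"ty":42.2,"tz":-1.5,"rx":-0.0,"ry":-1.6,"rz":0.0}
{"tx":3.5,"ty":42.2,"tz":-1.6,"rx":-0.0,"ry":-1.6,"rz":0.0}
{"tx":3.4,"ty":42.2,"tz":-1.7,"rx":-0.0,"ry":-1.6,"rz":0.0}
{"tx":0.0,"ty":29.5,"tz":-0.0,"rx":-0.0,"ry":-0.0,"rz":0.0}
{"tx":0.0,"ty":29.5,"tz":-0.0,"rx":-0.0,"ry":-0.0,"rz":0.0}
```

Emit:
step_arm(
  series=[
    {"tx":3.5,"ty":42,"tz":-1.5,"rx":0,"ry":-1.6,"rz":0,"hand":1},
    {"tx":3.5,"ty":42,"tz":-1.6,"rx":0,"ry":-1.6,"rz":0,"hand":1},
    {"tx":3.4,"ty":42,"tz":-1.7,"rx":0,"ry":-1.7,"rz":0,"hand":1},
    {"tx":0,"ty":0,"tz":0,"rx":0,"ry":0,"rz":0,"hand":1},
  ],
)

```text
time_s: 2.25
eef_pos: [461.9, -161.4, 73.0]
eef_rot: [[0.996, -0.005, -0.088], [0.088, 0.002, 0.996], [-0.005, -1.0, 0.003]]
force: [-0.1, -0.3, 0.5]
gripper_width: 85.5
```

Run:
```python
from h import *
w=cam("wrist","w3"); s=env.get_state(); print(s["eef_pos"],s["eef_rot"].round(3).tolist())
np.savez("w3.npz",**w)
plan([466.7,-155.5,16],Rdown(5.75),2)
crop(w,200,130,400,330,3,"w3c")
```

```text
[ 463.33844093 -161.66110401   75.09487286] [[0.996, -0.002, -0.088], [0.088, 0.001, 0.996], [-0.002, -1.0, 0.001]]
{"tx":2.0,"ty":29.5,"tz":2.9,"rx":-0.0,"ry":-0.4,"rz":-0.1}
{"tx":2.0,"ty":29.5,"tz":2.9,"rx":-0.0,"ry":-0.4,"rz":-0.1}
```

View pics/w3.png

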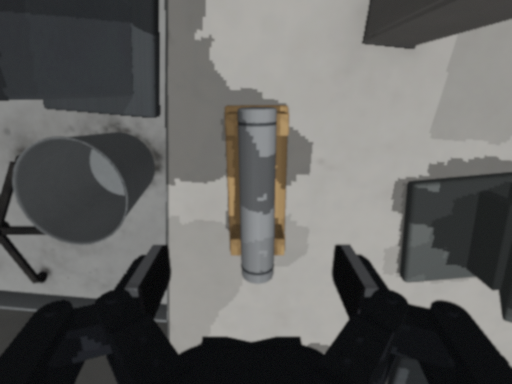

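Run:
```python
from h import *
w=dict(np.load("w3.npz"))
c=onz(w,[(257,124.5),(257.7,274)],47); print(c.round(1),c.mean(0))
d=c[1]-c[0]; print(np.degrees(np.arctan2(d[0],-d[1])))
e=onz(w,[(238.5,124),(275.5,124),(242,272),(273,272)],37);print(e.round(1),e.mean(0))
```

```text
[[ 460.6  -96.3   47. ]
 [ 470.8 -197.7   47. ]] [ 465.74070487 -147.00031347   47.        ]
5.750040517358219
[[ 449.5  -98.    37. ]
 [ 472.2  -96.    37. ]
 [ 460.1 -204.1   37. ]
 [ 482.7 -202.    37. ]] [ 466.11974006 -150.04740579   37.        ]
```

Consistent: pin centre ≈ (466, −147), yaw 5.75°. Descend and grip 8 mm off-centre.

Emit:
step_arm(
  series=[
    {"tx":2,"ty":29.5,"tz":3,"rx":0,"ry":-0.4,"rz":0,"hand":1},
    {"tx":2,"ty":29.5,"tz":3,"rx":0,"ry":-0.3,"rz":0,"hand":1},
    {"tx":0,"ty":0,"tz":0,"rx":0,"ry":0,"rz":0,"hand":0},
    {"tx":0,"ty":0,"tz":0,"rx":0,"ry":0,"rz":0,"hand":-1},
    {"tx":0,"ty":0,"tz":0,"rx":0,"ry":0,"rz":0,"hand":-1},
  ],
  newtons=50,
)

```text
time_s: 2.92
eef_pos: [468.6, -156.0, 18.1]
eef_rot: [[0.995, 0.002, -0.1], [0.1, -0.001, 0.995], [0.002, -1.0, -0.001]]
force: [0.3, 0.9, 0.1]
gripper_width: 32.0
```

Emit:
step_arm(
  series=[
    {"tx":0,"ty":0,"tz":0,"rx":0,"ry":0,"rz":0,"hand":-1},
    {"tx":0,"ty":0,"tz":0,"rx":0,"ry":0,"rz":0,"hand":-1},
  ],
  newtons=50,
)

```text
time_s: 3.18
eef_pos: [465.5, -156.3, 17.4]
eef_rot: [[0.995, -0.004, -0.1], [0.1, -0.001, 0.995], [-0.004, -1.0, -0.001]]
force: [-13.1, 0.1, 16.7]
gripper_width: 22.7
```

Run:
```python
from h import *
s=env.get_state(); print(s["eef_pos"],s["force"])
Rr=Rdown(5.75)
p,r=plan([455,-156,70],Rr,2); p,r=plan([430,0,200],Rr,4,p,r);p,r=plan([430,190,210],Rr,4,p,r);p,r=plan([455,240,210],Rdown(0),1,p,r)
```

```text
[ 465.54417435 -156.31691757   17.44358116] [-13.09182807   0.05439592  16.65351459]
{"tx":-5.3,"ty":-26.3,"tz":0.7,"rx":0.0,"ry":-0.0,"rz":-0.1}
{"tx":-5.3,"ty":-26.3,"tz":0.7,"rx":0.0,"ry":-0.0,"rz":-0.1}
{"tx":-2.3,"ty":-32.5,"tz":39.4,"rx":0.0,"ry":-0.0,"rz":-0.0}
{"tx":-2.3,"ty":-32.5,"tz":39.4,"rx":0.0,"ry":-0.0,"rz":-0.0}
{"tx":-2.3,"ty":-32.5,"tz":39.4,"rx":0.0,"ry":-0.0,"rz":-0.0}
{"tx":-2.3,"ty":-32.5,"tz":39.4,"rx":0.0,"ry":-0.0,"rz":-0.0}
{"tx":4.8,"ty":-2.5,"tz":47.3,"rx":0.0,"ry":-0.0,"rz":-0.0}
{"tx":4.8,"ty":-2.5,"tz":47.3,"rx":0.0,"ry":-0.0,"rz":-0.0}
{"tx":4.8,"ty":-2.5,"tz":47.3,"rx":0.0,"ry":-0.0,"rz":-0.0}
{"tx":4.8,"ty":-2.5,"tz":47.3,"rx":0.0,"ry":-0.0,"rz":-0.0}
{"tx":29.9,"ty":-0.0,"tz":47.2,"rx":0.0,"ry":5.8,"rz":0.0}
```

Emit:
step_arm(
  series=[
    {"tx":0,"ty":-25,"tz":0,"rx":0,"ry":0,"rz":0,"hand":-1},
    {"tx":-4,"ty":-45,"tz":0,"rx":0,"ry":0,"rz":0,"hand":-1},
    {"tx":-3,"ty":-35,"tz":38,"rx":0,"ry":0,"rz":0,"hand":-1},
    {"tx":-3,"ty":-30,"tz":40,"rx":0,"ry":0,"rz":0,"hand":-1},
    {"tx":-3,"ty":-25,"tz":40,"rx":0,"ry":0,"rz":0,"hand":-1},
  ],
)

```text
time_s: 3.8
eef_pos: [442.4, -38.2, 178.1]
eef_rot: [[0.995, 0.001, -0.101], [0.101, -0.001, 0.995], [0.001, -1.0, -0.001]]
force: [0.7, 0.6, -3.2]
gripper_width: 22.4
```

Emit:
step_arm(
  series=[
    {"tx":3,"ty":-15,"tz":45,"rx":0,"ry":0,"rz":0,"hand":-1},
    {"tx":4.5,"ty":-10,"tz":47,"rx":0,"ry":0,"rz":0,"hand":-1},
    {"tx":4.5,"ty":0,"tz":47,"rx":0,"ry":0,"rz":0,"hand":-1},
    {"tx":4.5,"ty":0,"tz":47,"rx":0,"ry":2,"rz":0,"hand":-1},
    {"tx":5,"ty":0,"tz":47,"rx":0,"ry":3.5,"rz":0,"hand":-1},
  ],
)

```text
time_s: 4.42
eef_pos: [441.8, 195.8, 202.0]
eef_rot: [[1.0, 0.001, -0.003], [0.003, -0.001, 1.0], [0.001, -1.0, -0.001]]
force: [0.9, -0.9, -3.8]
gripper_width: 22.6
```

Run:
```python
from h import *
cam("top","t3"); w=cam("wrist","w4"); s=env.get_state(); print(s["time_s"],s["eef_pos"],s["gripper_width"])
np.savez("w4.npz",**w)
```

```text
4.525 [440.96943731 200.17841595 202.2308307 ] 22.606628701883217
```

View pics/w4.png

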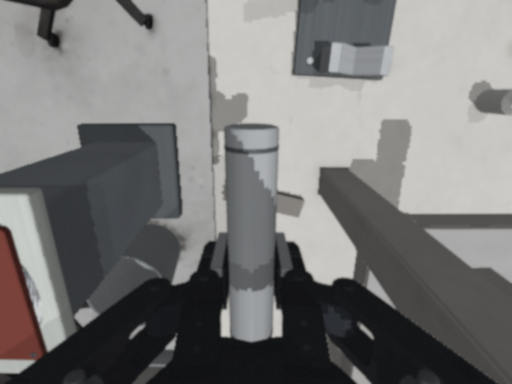

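Emit:
step_arm(
  series=[
    {"tx":0,"ty":0,"tz":45,"rx":0,"ry":0,"rz":0,"hand":-1},
    {"tx":0,"ty":0,"tz":45,"rx":0,"ry":0,"rz":0,"hand":-1},
    {"tx":0,"ty":0,"tz":0,"rx":0,"ry":0,"rz":0,"hand":-1},
  ],
)

```text
time_s: 4.9
eef_pos: [440.2, 288.1, 201.8]
eef_rot: [[1.0, -0.001, -0.011], [0.011, 0.002, 1.0], [-0.001, -1.0, 0.002]]
force: [0.7, -0.3, -3.6]
gripper_width: 22.5
```

Run:
```python
from h import *
w=cam("wrist","w5"); s=env.get_state(); print(s["time_s"],s["eef_pos"],s["gripper_width"])
np.savez("w5.npz",**w); crop(w,260,20,420,200,3.3,"w5c")
crop(w,220,100,290,380,2,"w5p")
```

```text
4.95 [440.87169498 285.90142075 201.50551544] 22.18332663942803
```

View pics/w5c.png

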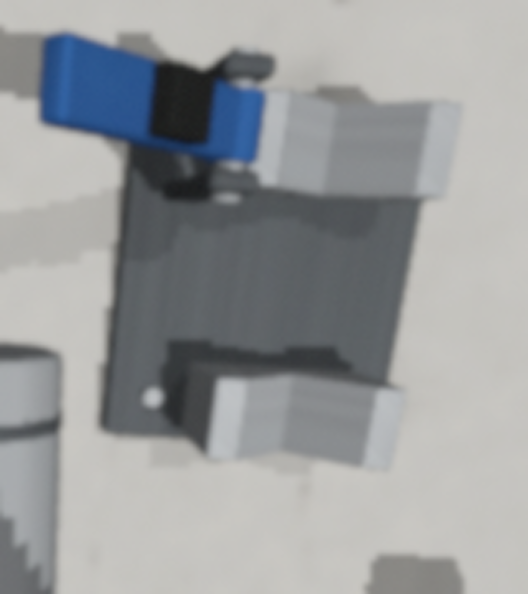

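View pics/w5p.png

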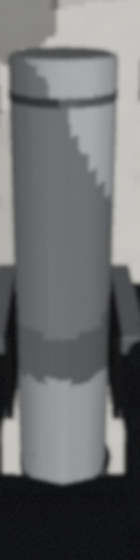

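Run:
```python
from h import *
w=dict(np.load("w5.npz"))
F=lambda X,Y:tr(X,Y,260,20,3.3)
c=onz(w,[F(220,377),F(207,457),F(403,388),F(388,468)],50); print(c.round(1).tolist(),c.mean(0))
d=c[2]-c[0],c[3]-c[1],c[0]-c[1],c[2]-c[3]; print([np.linalg.norm(x).round(1) for x in d])
l=onz(w,[F(460,103),F(445,197)],50); print("L",l.round(1).tolist(),l.mean(0))
r=c[2:].mean(0); v=l.mean(0)-r; print("sep",np.linalg.norm(v[:2]),"yaw",np.degrees(np.arctan2(-v[0],v[1])))
a=onz(w,[F(336,108),F(328,195),F(294,372),F(285,462)],30); print("apex",a.round(1).tolist()); a=np.array([a[:2].mean(0),a[2:].mean(0)]); v=a[0]-a[1];print(a.mean(0),np.degrees(np.arctan2(-v[0],v[1])),np.linalg.norm(v))
# strap end
o=onz(w,[F(42,122),F(60,35)],120);print("strap",o)
# pin held: rings crown in wrist frame
g=lambda X,Y:tr(X,Y,220,100,2)
s=env.get_state();z=s["eef_pos"][2]+18+12
k=onz(w,[g(63,104),g(64,480)],z);print("pin ring / bottom end",k.round(1).tolist(), s["eef_pos"])
```

```text
[[518.0, 331.1, 50.0], [516.2, 305.8, 50.0], [575.6, 328.5, 50.0], [574.7, 302.9, 50.0]] [546.12479492 317.06395041  50.        ]
[np.float64(57.7), np.float64(58.6), np.float64(25.4), np.float64(25.6)]
L [[579.6, 409.8, 50.0], [579.4, 384.5, 50.0]] [579.49661882 397.17703656  50.        ]
sep 81.60270544413186 yaw -3.0444006321384407
apex [[551.2, 410.4, 30.0], [551.9, 385.4, 30.0], [547.6, 330.4, 30.0], [548.2, 299.9, 30.0]]
[549.70845986 356.50722284  30.        ] -2.4955545066227818 82.83035064755691
strap [[455.5666161  395.42375914 120.        ]
 [458.82425598 412.50494176 120.        ]]
pin ring / bottom end [[440.9, 348.4, 231.5], [442.2, 251.0, 231.5]] [440.87169498 285.90142075 201.50551544]
```

Run:
```python
from h import *
Rr=Rdown(-2.8)
p,r=plan([548.1,347.4,95],Rr,4)
```

```text
{"tx":27.0,"ty":26.6,"tz":15.1,"rx":-0.0,"ry":0.8,"rz":-0.0}
{"tx":26.7,"ty":26.6,"tz":15.5,"rx":-0.0,"ry":0.8,"rz":-0.0}
{"tx":26.5,"ty":26.6,"tz":15.9,"rx":-0.0,"ry":0.8,"rz":-0.0}
{"tx":26.3,"ty":26.6,"tz":16.3,"rx":-0.0,"ry":0.8,"rz":-0.0}
```

Emit:
step_arm(
  series=[
    {"tx":35,"ty":0,"tz":15,"rx":0,"ry":0.8,"rz":0,"hand":-1},
    {"tx":35,"ty":30,"tz":15.5,"rx":0,"ry":0.8,"rz":0,"hand":-1},
    {"tx":27,"ty":40,"tz":16,"rx":0,"ry":0.8,"rz":0,"hand":-1},
    {"tx":9.5,"ty":36,"tz":16,"rx":0,"ry":0.8,"rz":0,"hand":-1},
    {"tx":0,"ty":0,"tz":0,"rx":0,"ry":0,"rz":0,"hand":-1},
  ],
)

```text
time_s: 5.58
eef_pos: [548.3, 344.1, 91.9]
eef_rot: [[0.999, -0.005, 0.051], [-0.051, -0.003, 0.999], [-0.005, -1.0, -0.003]]
force: [0.3, -0.5, -2.8]
gripper_width: 22.3
```

Run:
```python
from h import *
w=cam("wrist","w6"); s=env.get_state(); print(s["time_s"],s["eef_pos"],s["eef_rot"].round(3).tolist(),s["gripper_width"])
np.savez("w6.npz",**w); 
sc=cam("scene"); crop(sc,140,150,300,270,5,"s6")
plan([548.1,347.4,31],Rdown(-2.8),2)
```

```text
5.625 [548.80290238 344.53495882  94.26924796] [[0.999, -0.003, 0.051], [-0.051, -0.002, 0.999], [-0.002, -1.0, -0.002]] 22.532271012203125
{"tx":-0.7,"ty":32.4,"tz":1.2,"rx":0.0,"ry":-0.1,"rz":-0.0}
{"tx":-0.7,"ty":32.4,"tz":1.2,"rx":0.0,"ry":-0.1,"rz":-0.0}
```

View pics/w6.png

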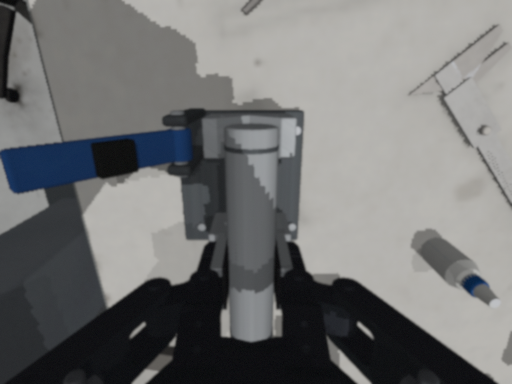

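View pics/s6.png

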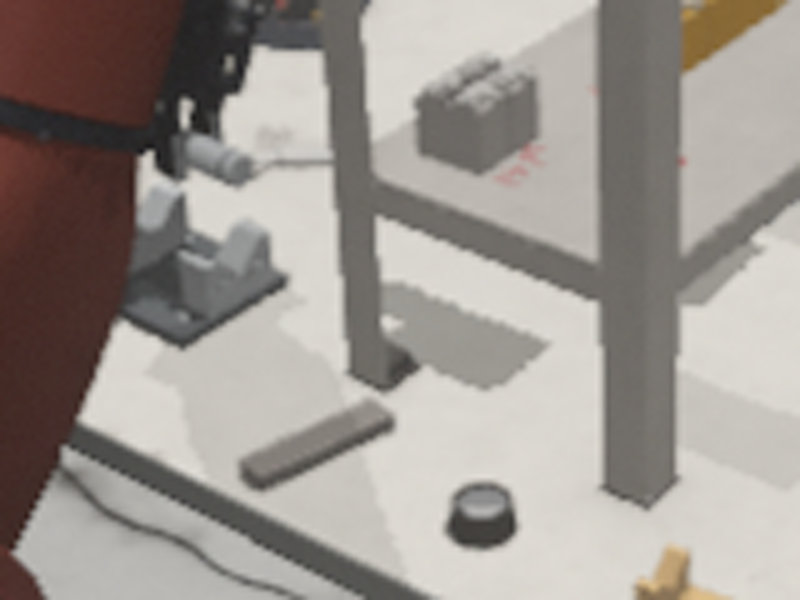

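Emit:
step_arm(
  series=[
    {"tx":-0.5,"ty":30,"tz":1.5,"rx":0,"ry":0,"rz":0,"hand":-1},
    {"tx":-0.5,"ty":28,"tz":1.5,"rx":0,"ry":0,"rz":0,"hand":-1},
    {"tx":0,"ty":0,"tz":0,"rx":0,"ry":0,"rz":0,"hand":-1},
  ],
)

```text
time_s: 6.05
eef_pos: [548.1, 347.5, 37.4]
eef_rot: [[0.999, -0.001, 0.051], [-0.051, -0.002, 0.999], [-0.001, -1.0, -0.002]]
force: [0.3, -0.6, -3.1]
gripper_width: 22.6
```

Emit:
step_arm(
  series=[
    {"tx":0,"ty":3,"tz":0,"rx":0,"ry":0,"rz":0,"hand":-1},
    {"tx":0,"ty":3,"tz":0,"rx":0,"ry":0,"rz":0,"hand":-1},
    {"tx":0,"ty":0,"tz":0,"rx":0,"ry":0,"rz":0,"hand":-1},
  ],
)

```text
time_s: 6.42
eef_pos: [548.6, 349.1, 32.0]
eef_rot: [[0.999, 0.001, 0.051], [-0.051, 0.0, 0.999], [0.001, -1.0, 0.0]]
force: [0.5, -0.3, -3.4]
gripper_width: 22.2
```

Emit:
step_arm(
  series=[
    {"tx":0,"ty":1.5,"tz":0,"rx":0,"ry":0,"rz":0,"hand":-1},
    {"tx":0,"ty":1,"tz":-1,"rx":0,"ry":0,"rz":0,"hand":-1},
    {"tx":0,"ty":0,"tz":0,"rx":0,"ry":0,"rz":0,"hand":-1},
  ],
)

```text
time_s: 6.8
eef_pos: [548.5, 349.4, 31.0]
eef_rot: [[0.999, 0.002, 0.05], [-0.05, 0.001, 0.999], [0.001, -1.0, 0.001]]
force: [-4.1, -1.7, 12.2]
gripper_width: 22.5
```

Emit:
step_arm(
  series=[
    {"tx":0.5,"ty":0.5,"tz":0,"rx":0,"ry":0,"rz":0,"hand":-1},
    {"tx":0,"ty":0,"tz":0,"rx":0,"ry":0,"rz":0,"hand":-0.3},
    {"tx":0,"ty":0,"tz":0,"rx":0,"ry":0,"rz":0,"hand":-0.1},
    {"tx":0,"ty":0,"tz":0,"rx":0,"ry":0,"rz":0,"hand":-0.1},
  ],
)

```text
time_s: 7.3
eef_pos: [548.9, 348.0, 28.3]
eef_rot: [[0.999, 0.0, 0.051], [-0.051, 0.0, 0.999], [0.0, -1.0, 0.0]]
force: [0.1, 0.2, -0.2]
gripper_width: 38.2
```

Run:
```python
from h import *
w=cam("wrist","w7"); s=env.get_state(); print(s["time_s"],s["eef_pos"],s["gripper_width"],s["force"])
np.savez("w7.npz",**w);
```

```text
7.35 [548.87624592 348.04789553  28.28068856] 38.183301682592166 [-0.48812954 -0.89712087  0.55622904]
```

View pics/w7.png

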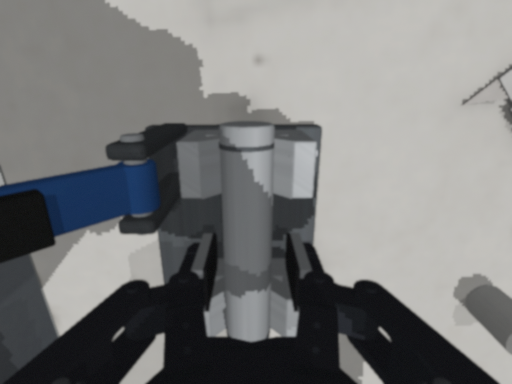

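```bash
cat >> h.py <<'E'
C=np.array([548.6,357.4,0.]); YF=-2.8
RF=R.from_euler('z',YF,degrees=True).as_matrix()
fx=lambda x,y,z: C+RF@np.array([x,y,z],float)
E
python3 - <<'E'
from h import *
s=env.get_state();Rr=Rdown(YF)
p,r=plan(s["eef_pos"]+[0,0,130],Rr,3)
p,r=plan(fx(-125,41,185),Rr,3,p,r)
p,r=plan(fx(-125,41,112),Rr,2,p,r)
E
```

```text
{"tx":-0.0,"ty":-43.3,"tz":0.0,"rx":-0.0,"ry":-0.0,"rz":-0.0}
{"tx":-0.0,"ty":-43.3,"tz":0.0,"rx":-0.0,"ry":-0.0,"rz":-0.0}
{"tx":-0.0,"ty":-43.3,"tz":0.0,"rx":-0.0,"ry":-0.0,"rz":-0.0}
{"tx":-41.9,"ty":-8.9,"tz":16.8,"rx":-0.0,"ry":0.0,"rz":-0.0}
{"tx":-41.9,"ty":-8.9,"tz":16.8,"rx":-0.0,"ry":0.0,"rz":-0.0}
{"tx":-41.9,"ty":-8.9,"tz":16.8,"rx":-0.0,"ry":0.0,"rz":-0.0}
{"tx":0.0,"ty":36.5,"tz":0.0,"rx":0.0,"ry":0.0,"rz":-0.0}
{"tx":0.0,"ty":36.5,"tz":0.0,"rx":0.0,"ry":0.0,"rz":-0.0}
```

Emit:
step_arm(
  series=[
    {"tx":0,"ty":-25,"tz":0,"rx":0,"ry":0,"rz":0,"hand":-0.1},
    {"tx":0,"ty":-50,"tz":0,"rx":0,"ry":0,"rz":0,"hand":-0.1},
    {"tx":0,"ty":-55,"tz":0,"rx":0,"ry":0,"rz":0,"hand":-0.1},
    {"tx":-42,"ty":-17,"tz":0,"rx":0,"ry":0,"rz":0,"hand":-1},
  ],
)

```text
time_s: 7.85
eef_pos: [509.8, 350.6, 178.8]
eef_rot: [[0.999, 0.004, 0.054], [-0.054, 0.003, 0.999], [0.004, -1.0, 0.004]]
force: [-0.5, 0.5, -0.4]
gripper_width: 21.4
```

Run:
```python
from h import *
w=cam("wrist","w8"); s=env.get_state(); print(s["time_s"],s["eef_pos"],s["gripper_width"])
np.savez("w8.npz",**w); crop(w,100,80,360,300,3,"w8c")
```

```text
7.9 [502.30046631 353.48249592 179.78376743] 14.216733553091538
```

View pics/w8c.png

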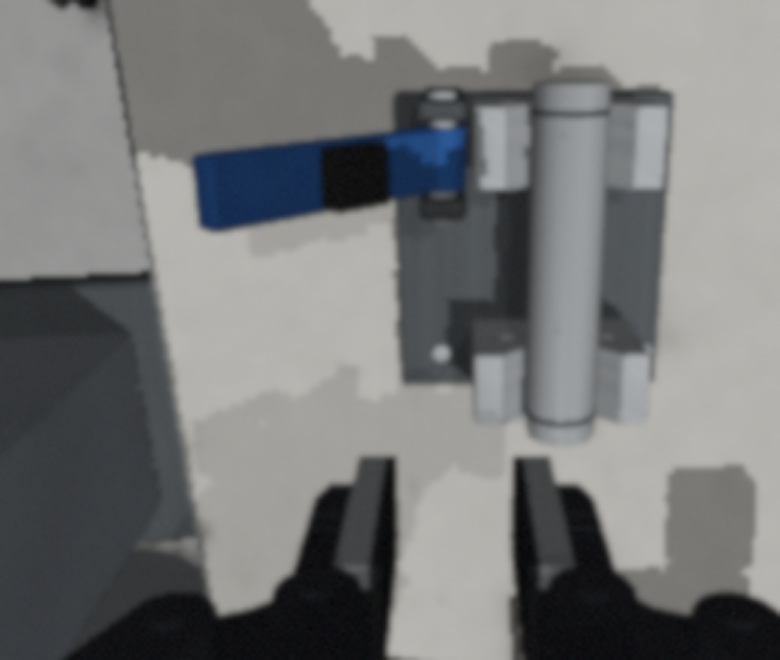

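Run:
```python
from h import *
w=dict(np.load("w8.npz")); F=lambda X,Y:tr(X,Y,100,80,3)
c=onz(w,[F(572,114),F(560,423)],59); print("pin",c.round(1).tolist(),((c.mean(0)-C)@RF).round(1))
b=onz(w,[F(476,188),F(645,418),F(475,420),F(665,188)],50); print("blocks",((b-C)@RF).round(1).tolist())
# strap end centre: on plane fixture y=41
o,d=ray(w,[F(208,192)]); o2=(o-C)@RF; d2=d[0]@RF
print("strap end ray at y=41:",o2+d2*(41-o2[1])/d2[1])
for z in (120,127,134): print(z,((onz(w,[F(208,192)],z)-C)@RF).round(1))
```

```text
pin [[549.9, 409.7, 59.0], [544.9, 308.5, 59.0]] [-1.3  1.6 59. ]
blocks [[-29.6, 28.8, 50.0], [29.4, -51.6, 50.0], [-29.7, -51.9, 50.0], [30.5, 28.5, 50.0]]
strap end ray at y=41: [-93.13764885  41.         126.12864252]
120 [[-94.9  40.  120. ]]
127 [[-92.9  41.1 127. ]]
134 [[-90.9  42.3 134. ]]
```

Run:
```python
from h import *
s=env.get_state();Rr=Rdown(YF);print(s["eef_pos"])
p,r=plan(fx(-128,41,185),Rr,2)
p,r=plan(fx(-128,41,110),Rr,2,p,r)
```

```text
[502.30046631 353.48249592 179.78376743]
{"tx":-40.9,"ty":-2.6,"tz":23.7,"rx":-0.1,"ry":0.0,"rz":0.1}
{"tx":-41.0,"ty":-2.6,"tz":23.6,"rx":-0.1,"ry":0.0,"rz":0.1}
{"tx":-0.0,"ty":37.5,"tz":0.0,"rx":0.0,"ry":-0.0,"rz":-0.0}
{"tx":-0.0,"ty":37.5,"tz":0.0,"rx":0.0,"ry":-0.0,"rz":-0.0}
```

Emit:
step_arm(
  series=[
    {"tx":-42,"ty":0,"tz":25,"rx":0,"ry":0,"rz":0,"hand":-1},
    {"tx":-43,"ty":0,"tz":25,"rx":0,"ry":0,"rz":0,"hand":-1},
    {"tx":0,"ty":35,"tz":0,"rx":0,"ry":0,"rz":0,"hand":-1},
    {"tx":0,"ty":35,"tz":0,"rx":0,"ry":0,"rz":0,"hand":-1},
    {"tx":0,"ty":0,"tz":0,"rx":0,"ry":0,"rz":0,"hand":-1},
  ],
)

```text
time_s: 8.52
eef_pos: [423.2, 403.0, 103.1]
eef_rot: [[0.999, -0.004, 0.05], [-0.05, -0.003, 0.999], [-0.003, -1.0, -0.003]]
force: [-0.6, -0.2, 0.6]
gripper_width: -0.1
```

Run:
```python
from h import *
s=env.get_state();Rr=Rdown(YF);print(s["eef_pos"],s["gripper_width"],(s["eef_pos"]-C)@RF,s["time_s"])
```

```text
[423.19896587 403.03805357 103.06429641] -0.13746902831685978 [-127.48073093   39.45775635  103.06429641] 8.525
```

Emit:
step_arm(
  series=[
    {"tx":14,"ty":-4,"tz":1,"rx":0,"ry":0,"rz":0,"hand":-1},
    {"tx":14,"ty":-4,"tz":0.5,"rx":0,"ry":0,"rz":0,"hand":-1},
    {"tx":14,"ty":-4,"tz":0,"rx":0,"ry":0,"rz":0,"hand":-1},
    {"tx":14,"ty":-4,"tz":0,"rx":0,"ry":0,"rz":0,"hand":-1},
    {"tx":14,"ty":-4,"tz":0,"rx":0,"ry":0,"rz":0,"hand":-1},
  ],
)

```text
time_s: 9.15
eef_pos: [495.8, 402.0, 125.7]
eef_rot: [[0.999, 0.0, 0.051], [-0.051, -0.0, 0.999], [0.0, -1.0, -0.0]]
force: [-1.3, -0.0, -1.6]
gripper_width: 0.1
```

Run:
```python
from h import *
w=cam("wrist","w9")
s=env.get_state();print(s["eef_pos"],(s["eef_pos"]-C)@RF,s["time_s"],s["force"])
```

```text
[497.92572095 401.42544987 125.9430635 ] [-52.76441401  41.49746266 125.9430635 ] 9.2 [ 1.0916254  -1.3069127   0.73713511]
```

View pics/w9.png

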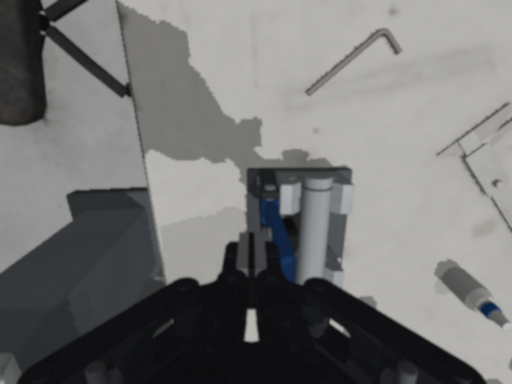

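Emit:
step_arm(
  series=[
    {"tx":10,"ty":-2,"tz":0,"rx":0,"ry":0,"rz":0,"hand":-1},
    {"tx":15,"ty":4,"tz":0,"rx":0,"ry":0,"rz":0,"hand":-1},
    {"tx":13,"ty":9,"tz":0,"rx":0,"ry":0,"rz":0,"hand":-1},
    {"tx":10.5,"ty":11.5,"tz":0,"rx":0,"ry":0,"rz":0,"hand":-1},
    {"tx":6,"ty":14,"tz":0,"rx":0,"ry":0,"rz":0,"hand":-1},
  ],
)

```text
time_s: 9.82
eef_pos: [550.0, 399.4, 87.8]
eef_rot: [[0.999, 0.0, 0.051], [-0.051, 0.0, 0.999], [0.0, -1.0, 0.0]]
force: [1.1, 0.6, 2.2]
gripper_width: 0.2
```

Run:
```python
from h import *
w=cam("wrist","w10")
s=env.get_state();print(s["eef_pos"],(s["eef_pos"]-C)@RF,s["time_s"],s["force"])
```

```text
[549.62750677 398.34035712  85.42964211] [-0.97364695 40.94167343 85.42964211] 9.875 [-0.40099442 -1.4358195  -0.49656317]
```

View pics/w10.png

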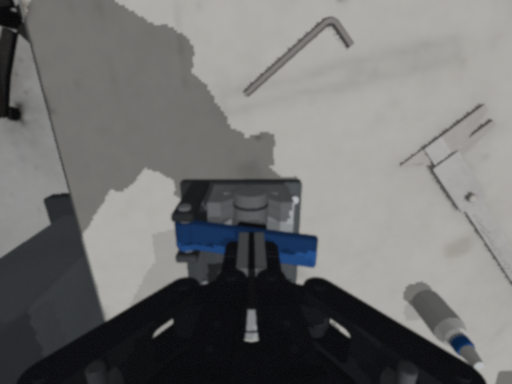

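Strap nearly down; press on gently, watching the force.

Emit:
step_arm(
  series=[
    {"tx":3,"ty":6,"tz":0,"rx":0,"ry":0,"rz":0,"hand":-1},
    {"tx":2,"ty":4,"tz":0,"rx":0,"ry":0,"rz":0,"hand":-1},
    {"tx":0,"ty":0,"tz":0,"rx":0,"ry":0,"rz":0,"hand":-1},
  ],
)

```text
time_s: 10.25
eef_pos: [553.7, 399.4, 78.6]
eef_rot: [[0.999, -0.0, 0.05], [-0.05, -0.0, 0.999], [-0.0, -1.0, -0.0]]
force: [-0.1, -0.7, 0.5]
gripper_width: 0.0
```

Emit:
step_arm(
  series=[
    {"tx":0,"ty":2,"tz":0,"rx":0,"ry":0,"rz":0,"hand":-1},
    {"tx":0,"ty":2,"tz":0,"rx":0,"ry":0,"rz":0,"hand":-1},
    {"tx":0,"ty":0,"tz":0,"rx":0,"ry":0,"rz":0,"hand":-1},
  ],
)

```text
time_s: 10.62
eef_pos: [553.9, 399.4, 74.8]
eef_rot: [[0.999, 0.0, 0.051], [-0.051, 0.0, 0.999], [0.0, -1.0, 0.0]]
force: [-0.1, 0.3, 0.4]
gripper_width: -0.1
```

Emit:
step_arm(
  series=[
    {"tx":0,"ty":1.5,"tz":0,"rx":0,"ry":0,"rz":0,"hand":-1},
    {"tx":0,"ty":0,"tz":0,"rx":0,"ry":0,"rz":0,"hand":-1},
  ],
)

```text
time_s: 10.88
eef_pos: [554.0, 399.4, 74.0]
eef_rot: [[0.999, 0.0, 0.051], [-0.051, 0.0, 0.999], [0.0, -1.0, 0.0]]
force: [-1.0, -1.7, 6.0]
gripper_width: 0.4
```

Contact at z = 74.0, 6 N. Slightly more, then lift and look.

Emit:
step_arm(
  series=[
    {"tx":0,"ty":0.7,"tz":0,"rx":0,"ry":0,"rz":0,"hand":-1},
    {"tx":0,"ty":0,"tz":0,"rx":0,"ry":0,"rz":0,"hand":-1},
  ],
)

```text
time_s: 11.12
eef_pos: [554.0, 399.4, 73.9]
eef_rot: [[0.999, 0.001, 0.051], [-0.051, -0.0, 0.999], [0.001, -1.0, -0.0]]
force: [-3.3, -3.7, 9.9]
gripper_width: -0.2
```

Emit:
step_arm(
  series=[
    {"tx":0,"ty":-20,"tz":0,"rx":0,"ry":0,"rz":0,"hand":-1},
    {"tx":0,"ty":-45,"tz":0,"rx":0,"ry":0,"rz":0,"hand":-1},
    {"tx":-20,"ty":-45,"tz":-40,"rx":0,"ry":0,"rz":0,"hand":0},
    {"tx":-10,"ty":-10,"tz":-20,"rx":0,"ry":0,"rz":0,"hand":0},
  ],
)

```text
time_s: 11.62
eef_pos: [521.4, 341.8, 196.2]
eef_rot: [[0.999, 0.004, 0.05], [-0.05, 0.002, 0.999], [0.004, -1.0, 0.002]]
force: [0.6, 0.0, -0.4]
gripper_width: 35.7
```

Run:
```python
from h import *
w=cam("wrist","w11")
s=env.get_state();print(s["eef_pos"],(s["eef_pos"]-C)@RF,s["time_s"],s["force"])
np.savez("w11.npz",**w);crop(w,150,60,410,280,3,"w11c")
```

```text
[521.0073527  339.7168181  196.16080949] [-26.6958861  -19.00996508 196.16080949] 11.675 [1.44489645 0.38788035 0.91884448]
```

View pics/w11c.png

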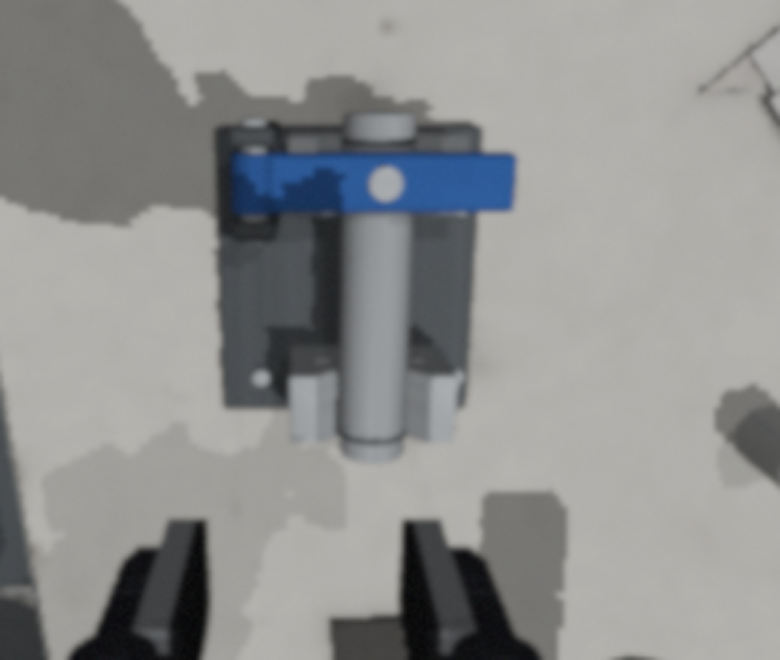

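Run:
```python
from h import *
s=env.get_state()
p,r=plan([450,215,215],Rdown(0),3)
p,r=plan([450,-60,215],Rdown(5),5,p,r)
p,r=plan([530,-215,230],Rdown(11.5),3,p,r)
```

```text
{"tx":-21.5,"ty":-6.4,"tz":-42.7,"rx":-0.0,"ry":-1.0,"rz":0.1}
{"tx":-22.2,"ty":-6.3,"tz":-42.4,"rx":-0.0,"ry":-1.0,"rz":0.1}
{"tx":-22.9,"ty":-6.3,"tz":-42.0,"rx":-0.0,"ry":-1.0,"rz":0.1}
{"tx":0.0,"ty":-0.0,"tz":-55.0,"rx":-0.0,"ry":-1.0,"rz":-0.0}
{"tx":-1.0,"ty":-0.0,"tz":-55.0,"rx":-0.0,"ry":-1.0,"rz":-0.0}
{"tx":-1.9,"ty":-0.0,"tz":-55.0,"rx":-0.0,"ry":-1.0,"rz":-0.0}
{"tx":-2.9,"ty":-0.0,"tz":-54.9,"rx":-0.0,"ry":-1.0,"rz":-0.0}
{"tx":-3.8,"ty":-0.0,"tz":-54.9,"rx":-0.0,"ry":-1.0,"rz":-0.0}
{"tx":22.1,"ty":-5.0,"tz":-53.8,"rx":0.0,"ry":-2.2,"rz":0.0}
{"tx":20.0,"ty":-5.0,"tz":-54.6,"rx":0.0,"ry":-2.2,"rz":0.0}
{"tx":17.9,"ty":-5.0,"tz":-55.3,"rx":0.0,"ry":-2.2,"rz":0.0}
```

Emit:
step_arm(
  series=[
    {"tx":-23,"ty":-6,"tz":-42,"rx":0,"ry":-1,"rz":0,"hand":0},
    {"tx":-23,"ty":-6,"tz":-42,"rx":0,"ry":-1,"rz":0,"hand":0},
    {"tx":-24,"ty":-6,"tz":-42,"rx":0,"ry":-1,"rz":0,"hand":0},
    {"tx":0,"ty":0,"tz":-55,"rx":0,"ry":-1,"rz":0,"hand":0},
    {"tx":-1,"ty":0,"tz":-55,"rx":0,"ry":-1,"rz":0,"hand":0},
  ],
)

```text
time_s: 12.3
eef_pos: [447.0, 106.7, 210.9]
eef_rot: [[0.999, 0.002, -0.038], [0.038, -0.001, 0.999], [0.002, -1.0, -0.001]]
force: [1.5, -1.2, -0.1]
gripper_width: 42.3
```

Emit:
step_arm(
  series=[
    {"tx":-2,"ty":0,"tz":-55,"rx":0,"ry":-1,"rz":0,"hand":0},
    {"tx":-3,"ty":0,"tz":-55,"rx":0,"ry":-1,"rz":0,"hand":0},
    {"tx":-4,"ty":0,"tz":-55,"rx":0,"ry":-1,"rz":0,"hand":0},
    {"tx":5,"ty":-5,"tz":-54,"rx":0,"ry":-2,"rz":0,"hand":0.2},
    {"tx":20,"ty":-5,"tz":-55,"rx":0,"ry":-2.2,"rz":0,"hand":0.2},
  ],
)

```text
time_s: 12.92
eef_pos: [483.6, -164.4, 221.3]
eef_rot: [[0.987, 0.001, -0.163], [0.163, -0.002, 0.987], [0.001, -1.0, -0.002]]
force: [0.6, 1.1, 0.9]
gripper_width: 51.0
```

Emit:
step_arm(
  series=[
    {"tx":22,"ty":-5,"tz":-50,"rx":0,"ry":-2.3,"rz":0,"hand":0.2},
    {"tx":0,"ty":0,"tz":0,"rx":0,"ry":0,"rz":0,"hand":0.2},
  ],
)

```text
time_s: 13.18
eef_pos: [514.4, -212.2, 224.9]
eef_rot: [[0.98, 0.0, -0.197], [0.197, 0.001, 0.98], [0.001, -1.0, 0.001]]
force: [-0.3, 0.5, -0.2]
gripper_width: 51.6
```

Run:
```python
from h import *
w=cam("wrist","w12")
s=env.get_state();print(s["eef_pos"],s["eef_rot"].round(3).tolist(),s["time_s"],s["gripper_width"])
np.savez("w12.npz",**w)
```

```text
[ 513.86708757 -209.61484555  224.94251541] [[0.98, -0.0, -0.199], [0.199, 0.001, 0.98], [0.0, -1.0, 0.001]] 13.225 51.19787420454368
```

View pics/w12.png

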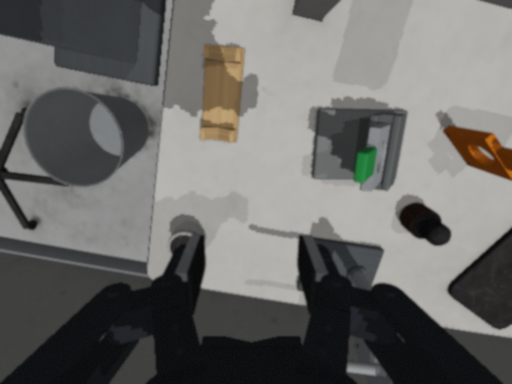

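Run:
```python
from h import *
w=dict(np.load("w12.npz")); crop(w,300,90,420,200,6,"w12c")
s=cam("scene");t=cam("top"); np.savez("s12.npz",**s);np.savez("t12.npz",**t)
crop(s,300,190,420,300,6,"s12c")
for n,c in (("w",w),("s",s),("t",t)):
    hsv=cv2.cvtColor(c["pixels"],cv2.COLOR_RGB2HSV); m=((hsv[...,0]>45)&(hsv[...,0]<80)&(hsv[...,1]>120)).astype(np.uint8)
    k,l,st,ce=cv2.connectedComponentsWithStats(m)
    for i in range(1,k):
        if st[i,4]>12: print(n,st[i].tolist(),ce[i].round(1))
```

```text
w [354, 148, 22, 35, 567] [364.2 163.8]
s [321, 220, 8, 4, 18] [324.5 221.4]
t [316, 191, 10, 8, 60] [320.6 194.3]
```

View pics/w12c.png

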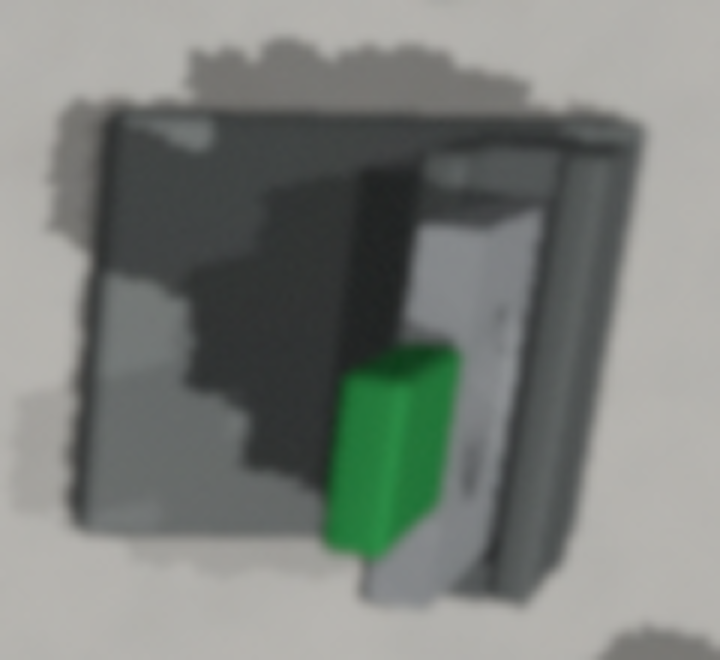

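View pics/s12c.png

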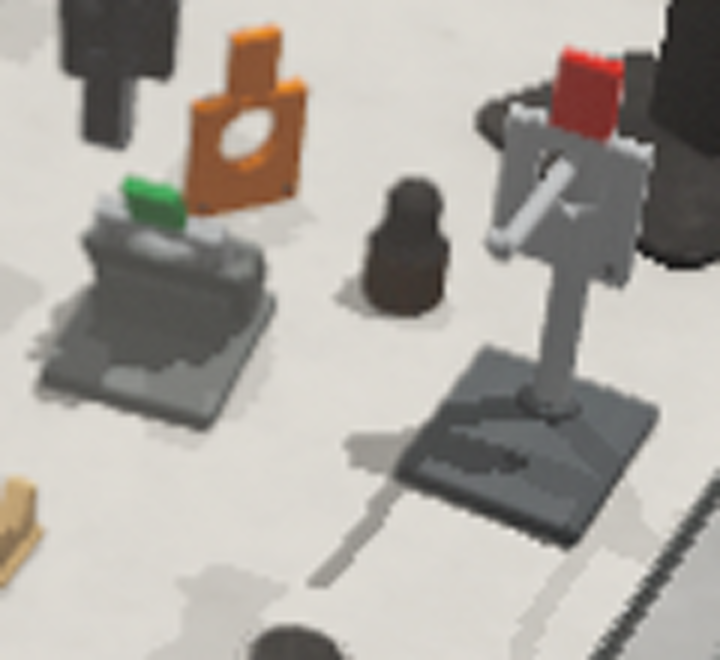

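Run:
```python
from h import *
w=dict(np.load("w12.npz"));s=dict(np.load("s12.npz"));t=dict(np.load("t12.npz"))
W=lambda X,Y:tr(X,Y,300,90,6);S=lambda X,Y:tr(X,Y,300,190,6)
print(tri(w,W(364,464),s,S(156,200)),tri(w,W(364,464),s,S(156,205)))
for z in (95,100,105,110,115,120):
    e=onz(w,[W(345,375),W(402,378),W(378,557),W(330,545)],z); 
    v=(e[0]+e[1]-e[2]-e[3])/2
    print(z,e.mean(0).round(1),"len",np.linalg.norm(v).round(1),"yaw",np.degrees(np.arctan2(-v[0],v[1])).round(1),"->px scene",proj(s,[e.mean(0)]).round(1),"top",proj(t,[e.mean(0)]).round(1))
b=onz(w,[W(112,112),W(82,530),W(640,128)],6); print("base",b.round(1).tolist())
v=b[0]-b[1];print(np.degrees(np.arctan2(-v[0],v[1])),np.linalg.norm(v))
v=b[2]-b[0];print(np.degrees(np.arctan2(v[1],v[0])),np.linalg.norm(v))
crop(t,300,170,345,215,12,"t12c")
```

```text
(array([ 612.12224505, -175.83649434,  109.91621276]), np.float64(0.21466163990779955)) (array([ 613.084867  , -176.0278675 ,  106.80377048]), np.float64(0.7687315011755127))
95 [ 618.6 -178.6   95. ] len 29.5 yaw 12.2 ->px scene [[327.2 226.5]] top [[321.1 194.3]]
100 [ 616.4 -177.7  100. ] len 29.0 yaw 12.2 ->px scene [[326.7 225.3]] top [[321.1 194.8]]
105 [ 614.2 -176.8  105. ] len 28.5 yaw 12.2 ->px scene [[326.1 224.1]] top [[321.1 195.3]]
110 [ 612.  -175.9  110. ] len 27.9 yaw 12.2 ->px scene [[325.6 222.9]] top [[321.1 195.7]]
115 [ 609.8 -175.1  115. ] len 27.4 yaw 12.2 ->px scene [[325.  221.8]] top [[321.2 196.2]]
120 [ 607.6 -174.2  120. ] len 26.8 yaw 12.2 ->px scene [[324.5 220.6]] top [[321.2 196.7]]
base [[583.7, -133.5, 6.0], [601.3, -220.7, 6.0], [691.0, -114.7, 6.0]]
11.419687102438747 88.93245740799404
9.956395530857513 108.99288929640782
```

View pics/t12c.png

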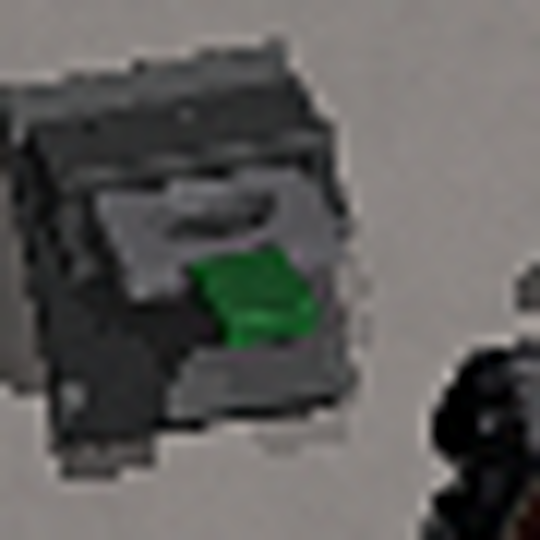

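Run:
```python
from h import *
p,r=plan([583,-180,152],Rdown(11.3,-35),4)
```

```text
{"tx":18.4,"ty":18.3,"tz":3.2,"rx":-0.0,"ry":0.1,"rz":-8.7}
{"tx":15.4,"ty":20.9,"tz":3.2,"rx":-0.0,"ry":0.1,"rz":-8.7}
{"tx":12.0,"ty":23.0,"tz":3.2,"rx":-0.0,"ry":0.1,"rz":-8.7}
{"tx":8.4,"ty":24.6,"tz":3.3,"rx":-0.0,"ry":0.1,"rz":-8.7}
```

Emit:
step_arm(
  series=[
    {"tx":18,"ty":18,"tz":3.2,"rx":0,"ry":0.1,"rz":-8.7,"hand":-0.1},
    {"tx":15.5,"ty":21,"tz":3.2,"rx":0,"ry":0.1,"rz":-8.7,"hand":-0.1},
    {"tx":12,"ty":23,"tz":3.2,"rx":0,"ry":0.1,"rz":-8.7,"hand":-0.1},
    {"tx":8.5,"ty":24.5,"tz":3.2,"rx":0,"ry":0.1,"rz":-8.7,"hand":-0.1},
    {"tx":0,"ty":0,"tz":0,"rx":0,"ry":0,"rz":0,"hand":-0.1},
  ],
)

```text
time_s: 13.95
eef_pos: [579.6, -179.7, 149.6]
eef_rot: [[0.809, 0.554, -0.195], [0.157, 0.115, 0.981], [0.566, -0.824, 0.006]]
force: [-0.2, -0.6, 0.4]
gripper_width: 39.0
```

Run:
```python
from h import *
w=cam("wrist","w13")
s=env.get_state();print(s["eef_pos"],s["eef_rot"].round(3).tolist(),s["time_s"],s["gripper_width"])
np.savez("w13.npz",**w)
```

```text
[ 581.0573716  -180.34489607  151.61303908] [[0.809, 0.554, -0.195], [0.159, 0.114, 0.981], [0.566, -0.824, 0.004]] 14.0 38.662357172075794
```

View pics/w13.png

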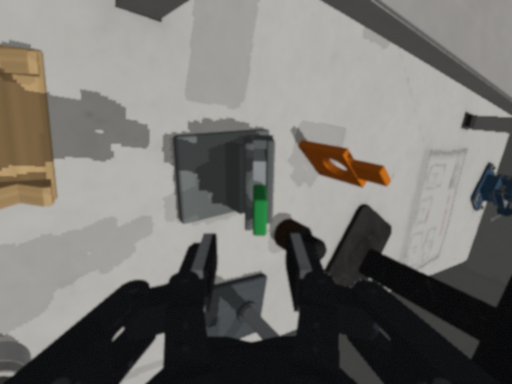

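Run:
```python
from h import *
w=dict(np.load("w13.npz")); w1=dict(np.load("w12.npz"))
crop(w,160,110,340,300,4,"w13c")
hsv=cv2.cvtColor(w["pixels"],cv2.COLOR_RGB2HSV); m=((hsv[...,0]>45)&(hsv[...,0]<80)&(hsv[...,1]>120)).astype(np.uint8)
k,l,st,ce=cv2.connectedComponentsWithStats(m)
for i in range(1,k):
    if st[i,4]>12: print(st[i].tolist(),ce[i].round(1))
```

```text
[253, 185, 14, 50, 614] [259.5 209.3]
```

View pics/w13c.png

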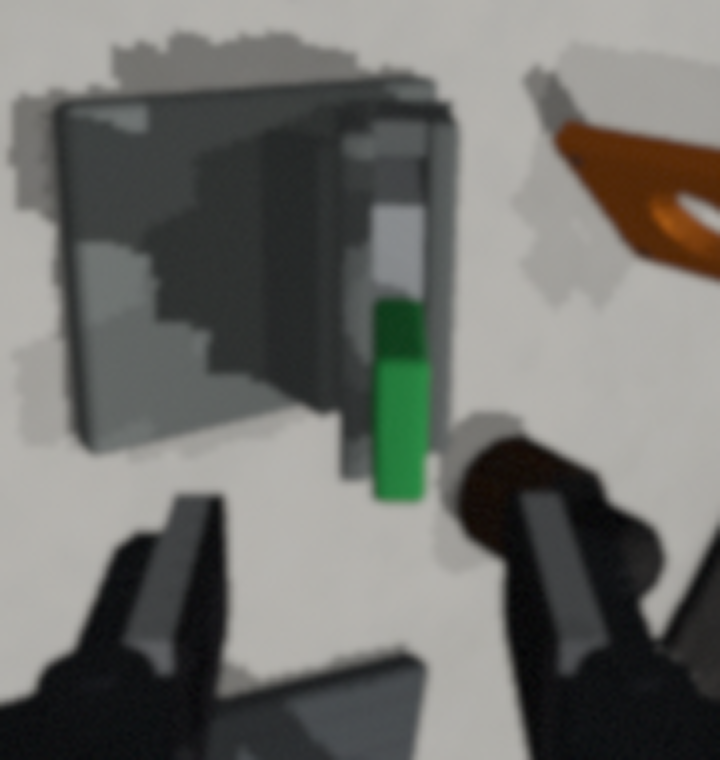

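Run:
```python
from h import *
w=dict(np.load("w13.npz")); w1=dict(np.load("w12.npz")); s=dict(np.load("s12.npz"))
A=tr(400.5,430,160,110,4); B=tr(364,464,300,90,6)
print(tri(w,A,w1,B),tri(w,A,s,tr(156,202,300,190,6)))
# in tool frame: ray at a depth where width=28
st=env.get_state(); Rt=st["eef_rot"]; p=st["eef_pos"]
o,d=ray(w,[tr(400.5,360,160,110,4),tr(400.5,500,160,110,4),A,tr(375,430,160,110,4),tr(426,430,160,110,4)])
o=(o-p)@Rt; d=d@Rt
for Y in (10,15,20,25,30,35,40,45,50):
    q=o+d*((Y-o[1])/d[:,1])[:,None]; print(Y,q[2].round(1),"len",(q[0]-q[1])[2].round(1),"thick",(q[4]-q[3])[0].round(1))
print("tool pos of tri:",(np.array([612,-176,110])-p)@Rt)
```

```text
(array([ 607.14306441, -173.8372335 ,  121.02212277]), np.float64(0.06494578164684615)) (array([ 613.06092408, -176.8736284 ,  110.71232393]), np.float64(4.222876810783103))
10 [ 3.8 10.  15. ] len 22.2 thick 7.4
15 [ 4.  15.  12.7] len 22.9 thick 7.6
20 [ 4.1 20.  10.5] len 23.6 thick 7.9
25 [ 4.3 25.   8.2] len 24.4 thick 8.1
30 [ 4.5 30.   5.9] len 25.1 thick 8.4
35 [ 4.6 35.   3.6] len 25.8 thick 8.6
40 [ 4.8 40.   1.3] len 26.6 thick 8.8
45 [ 5.  45.  -0.9] len 27.3 thick 9.1
50 [ 5.1 50.  -3.2] len 28.0 thick 9.3
tool pos of tri: [ 2.17369062 51.95631649 -1.94567246]
```

Emit:
step_arm(
  series=[
    {"tx":4.5,"ty":15,"tz":-2,"rx":0,"ry":0,"rz":0,"hand":-0.1},
    {"tx":0,"ty":25,"tz":0,"rx":0,"ry":0,"rz":0,"hand":-0.1},
    {"tx":0,"ty":0,"tz":0,"rx":0,"ry":0,"rz":0,"hand":-0.1},
  ],
)

```text
time_s: 14.38
eef_pos: [610.0, -176.6, 122.5]
eef_rot: [[0.807, 0.556, -0.198], [0.161, 0.115, 0.98], [0.568, -0.823, 0.003]]
force: [0.8, 0.0, -0.7]
gripper_width: 38.5
```

Run:
```python
from h import *
w=cam("wrist","w14")
s=env.get_state();print(s["eef_pos"],s["eef_rot"].round(3).tolist(),s["time_s"],s["gripper_width"])
np.savez("w14.npz",**w);crop(w,160,150,340,340,4,"w14c")
```

```text
[ 609.81471713 -177.03576263  123.04175021] [[0.806, 0.557, -0.198], [0.161, 0.114, 0.98], [0.569, -0.822, 0.003]] 14.425 38.36818846962848
```

View pics/w14c.png

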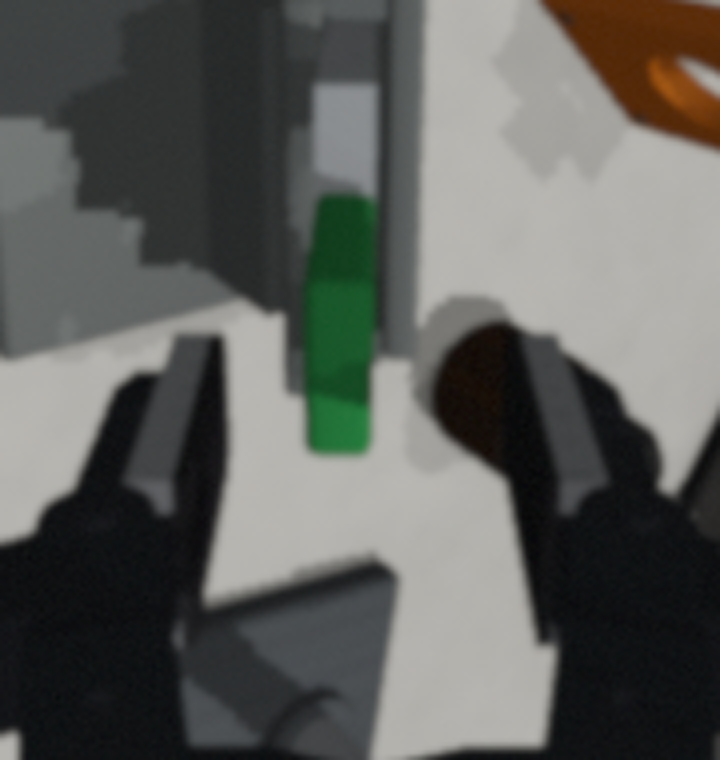

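Run:
```python
from h import *
w=dict(np.load("w14.npz")); 
st=env.get_state(); Rt=st["eef_rot"]; p=st["eef_pos"]
T=lambda X,Y:tr(X,Y,160,150,4)
o,d=ray(w,[T(340,280),T(340,452),T(306,366),T(372,366),T(346,198)])
o=(o-p)@Rt; d=d@Rt
for Y in (0,5,10,15,20):
    q=o+d*((Y-o[1])/d[:,1])[:,None]; print(Y,q[:2].mean(0).round(1),"len",(q[0]-q[1])[2].round(1),"thick",(q[3]-q[2])[0].round(1),"bottom edge x @Y+38",(o+d*((Y+38-o[1])/d[4,1]))[4].round(1))
A=dict(np.load("w13.npz"))
print(tri(w,T(339,366),A,tr(400.5,430,160,110,4)))
```

```text
0 [-2.7  0.   3.9] len 27.1 thick 9.2 bottom edge x @Y+38 [-2.4 38.  14.8]
5 [-2.8  5.   1.1] len 28.1 thick 9.5 bottom edge x @Y+38 [-2.5 43.  12.9]
10 [-3.  10.  -1.7] len 29.0 thick 9.9 bottom edge x @Y+38 [-2.6 48.  11. ]
15 [-3.1 15.  -4.5] len 30.0 thick 10.2 bottom edge x @Y+38 [-2.7 53.   9.1]
20 [-3.2 20.  -7.3] len 30.9 thick 10.5 bottom edge x @Y+38 [-2.8 58.   7.2]
(array([ 608.65112138, -174.6108664 ,  119.03934169]), np.float64(0.19530368680651325))
```

Emit:
step_arm(
  series=[
    {"tx":-2.8,"ty":14,"tz":0,"rx":0,"ry":0,"rz":0,"hand":-0.1},
    {"tx":0,"ty":14,"tz":0,"rx":0,"ry":0,"rz":0,"hand":-0.1},
    {"tx":0,"ty":10,"tz":0,"rx":0,"ry":0,"rz":0,"hand":-0.1},
    {"tx":0,"ty":0,"tz":0,"rx":0,"ry":0,"rz":0,"hand":-0.1},
  ],
)

```text
time_s: 14.92
eef_pos: [627.8, -173.5, 88.0]
eef_rot: [[0.807, 0.557, -0.196], [0.159, 0.115, 0.981], [0.569, -0.822, 0.004]]
force: [-0.2, 0.1, 0.5]
gripper_width: 38.2
```

Run:
```python
from h import *
w=cam("wrist","w15")
s=env.get_state();print(s["eef_pos"],s["eef_rot"].round(3).tolist(),s["time_s"],s["gripper_width"],s["force"])
np.savez("w15.npz",**w);crop(w,160,190,340,384,4,"w15c")
```

```text
[ 627.7839712  -173.75823485   88.46522008] [[0.807, 0.558, -0.196], [0.159, 0.114, 0.981], [0.569, -0.822, 0.003]] 14.975 38.262766130196674 [ 0.08132434 -0.03096119  0.05284158]
```

View pics/w15c.png

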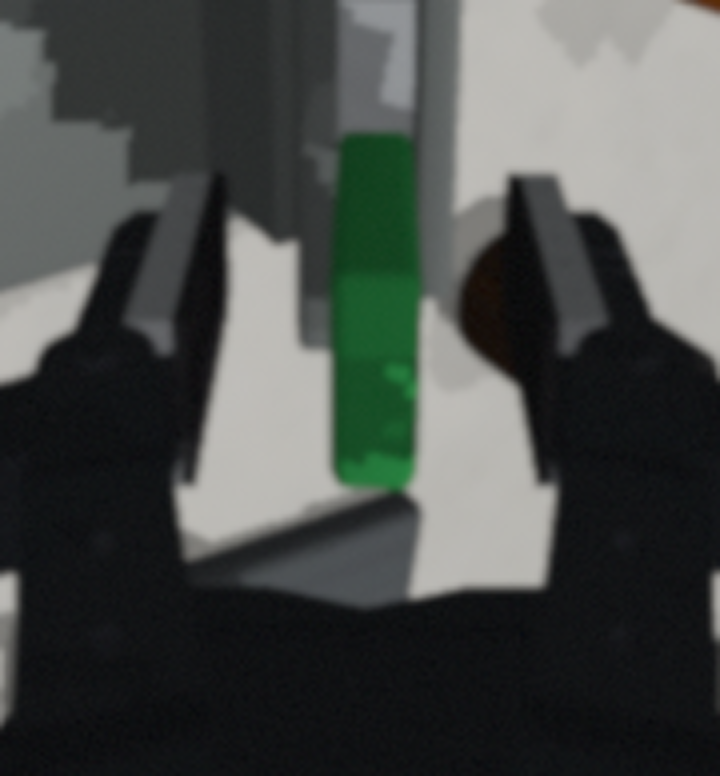

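Emit:
step_arm(
  series=[
    {"tx":0.8,"ty":1,"tz":0,"rx":0,"ry":0,"rz":0,"hand":-1},
    {"tx":0,"ty":0,"tz":0,"rx":0,"ry":0,"rz":0,"hand":-1},
    {"tx":0,"ty":0,"tz":0,"rx":0,"ry":0,"rz":0,"hand":-1},
    {"tx":0,"ty":0,"tz":0,"rx":0,"ry":0,"rz":0,"hand":-1},
  ],
  newtons=60,
)

```text
time_s: 15.48
eef_pos: [629.2, -174.2, 89.1]
eef_rot: [[0.806, 0.559, -0.195], [0.159, 0.113, 0.981], [0.57, -0.822, 0.002]]
force: [-2.8, 0.0, 4.2]
gripper_width: 9.1
```

Emit:
step_arm(
  series=[
    {"tx":0,"ty":-6,"tz":0,"rx":0,"ry":0,"rz":0,"hand":-1},
    {"tx":0,"ty":-14,"tz":0,"rx":0,"ry":0,"rz":0,"hand":-1},
  ],
)

```text
time_s: 15.72
eef_pos: [617.8, -175.7, 105.3]
eef_rot: [[0.806, 0.558, -0.196], [0.159, 0.114, 0.981], [0.57, -0.822, 0.003]]
force: [3.0, 1.1, -0.8]
gripper_width: 9.6
```

Emit:
step_arm(
  series=[
    {"tx":0,"ty":-18,"tz":0,"rx":0,"ry":0,"rz":0,"hand":-1},
    {"tx":0,"ty":-22,"tz":0,"rx":0,"ry":0,"rz":0,"hand":-1},
    {"tx":0,"ty":-25,"tz":0,"rx":0,"ry":0,"rz":0,"hand":-1},
    {"tx":0,"ty":0,"tz":0,"rx":0,"ry":0,"rz":0,"hand":-1},
  ],
)

```text
time_s: 16.23
eef_pos: [581.0, -184.8, 159.7]
eef_rot: [[0.806, 0.559, -0.194], [0.159, 0.11, 0.981], [0.57, -0.822, -0.0]]
force: [0.0, 0.1, -2.1]
gripper_width: 9.4
```

Run:
```python
from h import *
w=cam("wrist","w16");sc=cam("scene","s16")
s=env.get_state();print(s["eef_pos"],s["eef_rot"].round(3).tolist(),s["time_s"],s["gripper_width"],s["force"])
np.savez("w16.npz",**w)
```

```text
[ 581.1628644  -183.75515479  158.06804538] [[0.807, 0.558, -0.195], [0.159, 0.112, 0.981], [0.569, -0.822, 0.002]] 16.325 9.53367448613068 [-1.02171628  0.69654213 -1.5618875 ]
```

View pics/w16.png

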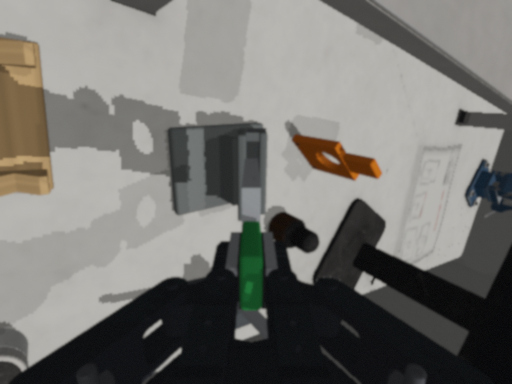

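View pics/s16.png

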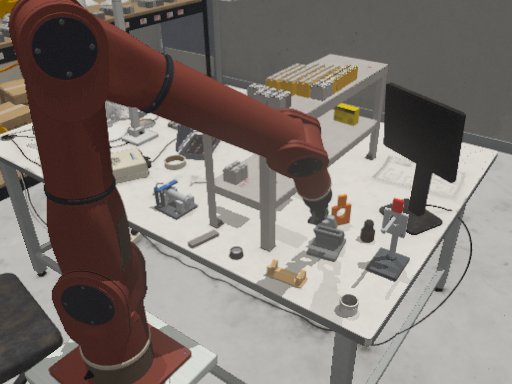

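Run:
```python
from h import *
p,r=plan([470,-385,245],Rdown(0),5)
```

```text
{"tx":-14.4,"ty":-31.2,"tz":-35.1,"rx":-0.7,"ry":2.2,"rz":6.9}
{"tx":-16.7,"ty":-28.9,"tz":-36.1,"rx":-0.7,"ry":2.2,"rz":6.9}
{"tx":-18.7,"ty":-26.3,"tz":-37.1,"rx":-0.7,"ry":2.2,"rz":6.9}
{"tx":-20.3,"ty":-23.5,"tz":-38.1,"rx":-0.7,"ry":2.2,"rz":6.9}
{"tx":-21.4,"ty":-20.5,"tz":-39.2,"rx":-0.7,"ry":2.2,"rz":6.9}
```

Emit:
step_arm(
  series=[
    {"tx":-14.5,"ty":-31,"tz":-35,"rx":-0.7,"ry":2.2,"rz":6.9,"hand":-1},
    {"tx":-16.5,"ty":-29,"tz":-36,"rx":-0.7,"ry":2.2,"rz":6.9,"hand":-1},
    {"tx":-18.5,"ty":-26,"tz":-37,"rx":-0.7,"ry":2.2,"rz":6.9,"hand":-1},
    {"tx":-20.5,"ty":-23.5,"tz":-38,"rx":-0.7,"ry":2.2,"rz":6.9,"hand":-1},
    {"tx":-21.5,"ty":-20.5,"tz":-39,"rx":-0.7,"ry":2.2,"rz":6.9,"hand":-1},
  ],
)

```text
time_s: 16.95
eef_pos: [470.0, -385.3, 244.3]
eef_rot: [[1.0, -0.003, 0.003], [-0.003, 0.002, 1.0], [-0.003, -1.0, 0.002]]
force: [0.6, -0.0, -1.5]
gripper_width: 9.0
```

Emit:
step_arm(
  series=[
    {"tx":0,"ty":0,"tz":0,"rx":0,"ry":0,"rz":0,"hand":-1},
  ],
)

```text
time_s: 17.08
eef_pos: [470.6, -387.0, 243.8]
eef_rot: [[1.0, -0.0, 0.005], [-0.005, 0.001, 1.0], [-0.0, -1.0, 0.001]]
force: [0.4, 0.6, -2.2]
gripper_width: 9.5
```

Run:
```python
from h import *
w=cam("wrist","w17");sc=cam("scene","s17");t=cam("top")
s=env.get_state();print(s["eef_pos"],s["eef_rot"].round(3).tolist(),s["time_s"],s["gripper_width"],s["force"])
np.savez("w17.npz",**w);np.savez("s17.npz",**sc);np.savez("t17.npz",**t)
crop(sc,330,150,470,300,5,"s17c");crop(t,320,150,400,240,8,"t17c")
```

```text
[ 470.90681487 -382.89161843  243.13890342] [[1.0, 0.001, 0.0], [-0.0, 0.004, 1.0], [0.001, -1.0, 0.004]] 17.225 9.687364070421848 [ 0.10035625 -0.07200313 -1.88990853]
```

View pics/w17.png

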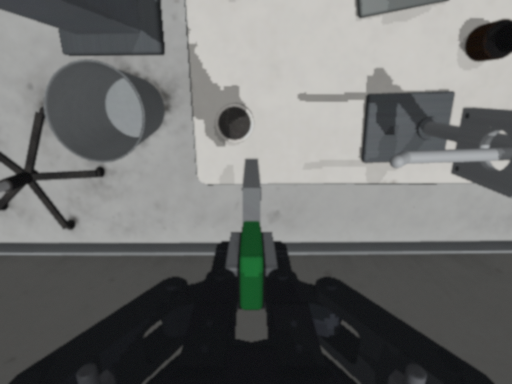

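View pics/s17.png

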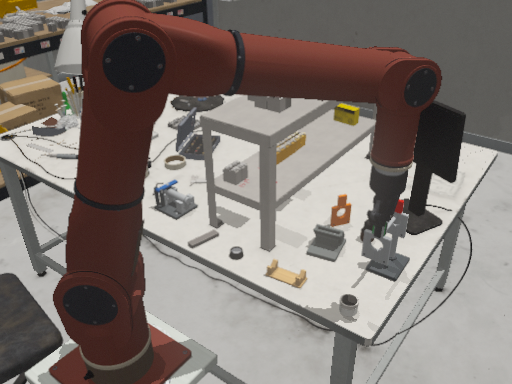

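View pics/t17c.png

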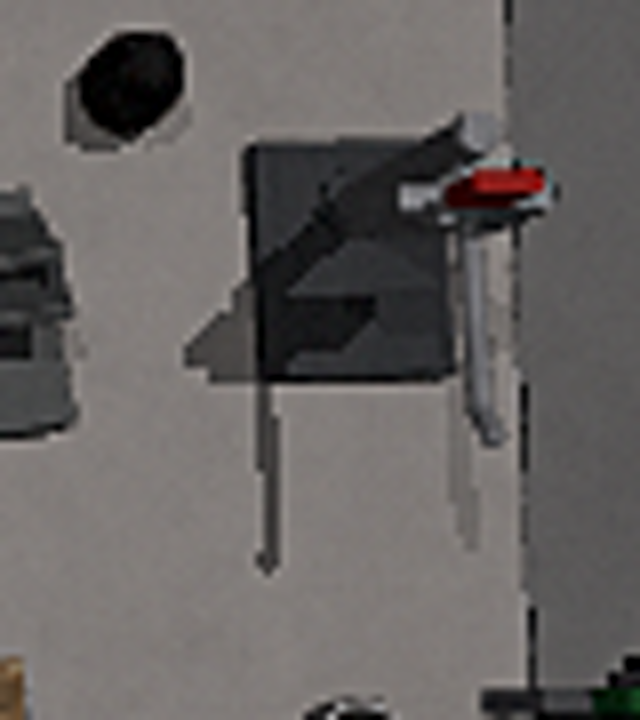

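Run:
```python
from h import *
w=dict(np.load("w17.npz")); crop(w,380,90,512,210,6,"w17c"); crop(w,200,130,300,330,3,"w17g")
```

```text
(no output)
```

View pics/w17c.png

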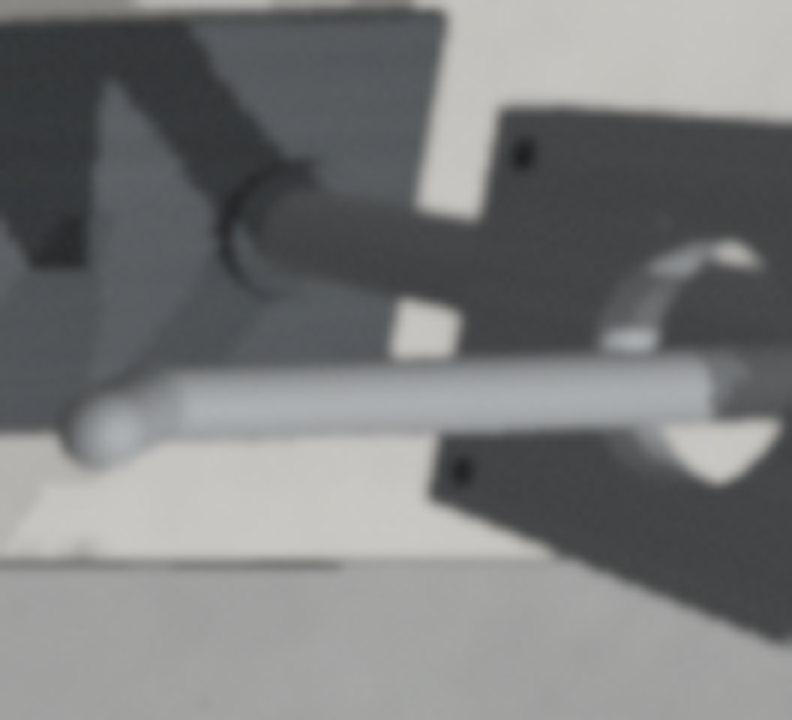

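View pics/w17g.png

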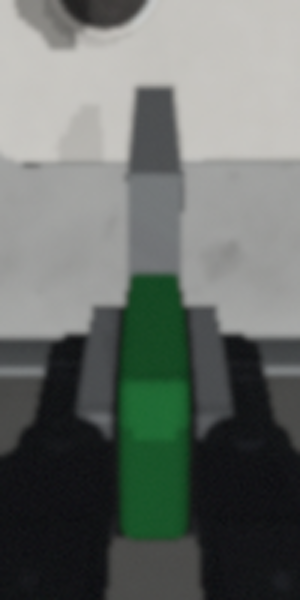

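Run:
```python
from h import *
w=dict(np.load("w17.npz"));s=dict(np.load("s17.npz"));s0=dict(np.load("s12.npz"));t=dict(np.load("t17.npz"))
W=lambda X,Y:tr(X,Y,380,90,6)
a=onz(w,[W(185,404),W(640,389)],170); d=a[1]-a[0]; yaw=np.degrees(np.arctan2(d[1],d[0])); print("prong",a.round(1).tolist(),"yaw",yaw)
tip=onz(w,[W(106,431)],182); print("tip",tip)
print("tri tip w-s",tri(w,W(106,431),s0,tr(497,240,300,190,6)),"w-top",tri(w,W(106,431),t,tr(490,430,320,150,8)))
u=d/np.linalg.norm(d); print("post est from tip", tip+122*u)
b=onz(w,[W(290,235)],5);print("post foot approx",b)
st=env.get_state(); p=st["eef_pos"];Rt=st["eef_rot"]
G=lambda X,Y:tr(X,Y,200,130,3)
o,dd=ray(w,[G(154,380),G(154,538),G(121,460),G(188,460),G(155,172),G(155,87),G(130,172),G(183,172)]); o=(o-p)@Rt; dd=dd@Rt
for Y in (-40,-36,-32,-28,-24):
    q=o+dd*((Y-o[1])/dd[:,1])[:,None]; print(Y,q[:2].mean(0).round(1),"len",(q[0]-q[1])[2].round(1),"th",(q[3]-q[2])[0].round(1))
for Y in (0,4,8,12): 
    q=o+dd*((Y-o[1])/dd[:,1])[:,None]; print("shoulder +y corner",Y,q[4].round(1),"th",(q[7]-q[6])[0].round(1))
```

```text
prong [[595.5, -352.1, 170.0], [655.0, -350.1, 170.0]] yaw 1.8327601377565044
tip [[ 579.44310633 -352.73054807  182.        ]]
tri tip w-s (array([ 580.04798508, -352.87719019,  180.3584419 ]), np.float64(0.6278309960682288)) w-top (array([ 581.24419506, -354.329181  ,  179.26153695]), np.float64(1.887691134947621))
post est from tip [[ 701.38069566 -348.8287143   182.        ]]
post foot approx [[ 706.42801709 -350.82526638    5.        ]]
-40 [  0.9 -40.    0.7] len 27.2 th 9.6
-36 [  0.9 -36.   -2.3] len 28.3 th 10.0
-32 [  0.9 -32.   -5.4] len 29.3 th 10.4
-28 [  0.8 -28.   -8.5] len 30.4 th 10.8
-24 [  0.8 -24.  -11.5] len 31.5 th 11.1
shoulder +y corner 0 [ 1.1  0.  31.2] th 9.3
shoulder +y corner 4 [ 1.1  4.  29.9] th 9.6
shoulder +y corner 8 [ 1.1  8.  28.5] th 9.9
shoulder +y corner 12 [ 1.1 12.  27.2] th 10.1
```

Run:
```python
from h import *
p,r=plan([540,-352.5,207],Rdown(1.8),3)
```

```text
{"tx":23.0,"ty":12.1,"tz":10.1,"rx":-0.1,"ry":-0.6,"rz":0.0}
{"tx":23.1,"ty":12.1,"tz":9.9,"rx":-0.1,"ry":-0.6,"rz":0.0}
{"tx":23.2,"ty":12.1,"tz":9.6,"rx":-0.1,"ry":-0.6,"rz":0.0}
```

Emit:
step_arm(
  series=[
    {"tx":23,"ty":12,"tz":10,"rx":0,"ry":-0.6,"rz":0,"hand":-1},
    {"tx":23,"ty":12,"tz":10,"rx":0,"ry":-0.6,"rz":0,"hand":-1},
    {"tx":23,"ty":12,"tz":9.5,"rx":0,"ry":-0.6,"rz":0,"hand":-1},
    {"tx":0,"ty":0,"tz":0,"rx":0,"ry":0,"rz":0,"hand":-1},
    {"tx":0,"ty":0,"tz":0,"rx":0,"ry":0,"rz":0,"hand":-1},
  ],
)

```text
time_s: 17.85
eef_pos: [539.5, -353.8, 208.5]
eef_rot: [[1.0, 0.001, -0.03], [0.03, 0.002, 1.0], [0.001, -1.0, 0.002]]
force: [0.1, -0.9, -1.0]
gripper_width: 9.4
```

Run:
```python
from h import *
w=cam("wrist","w18");sc=cam("scene")
s=env.get_state();print(s["eef_pos"],s["eef_rot"].round(3).tolist(),s["time_s"],s["gripper_width"],s["force"])
np.savez("w18.npz",**w);np.savez("s18.npz",**sc)
crop(sc,340,170,450,290,6,"s18c")
```

```text
[ 538.95431767 -354.68064782  209.09713166] [[1.0, 0.002, -0.029], [0.029, 0.001, 1.0], [0.002, -1.0, 0.001]] 17.95 9.324924253470485 [-0.33438778 -1.0356585  -1.6390153 ]
```

View pics/w18.png

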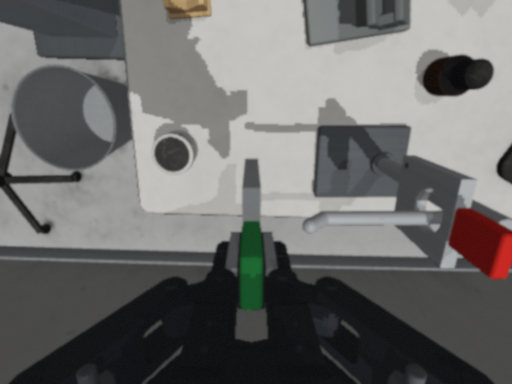

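View pics/s18c.png

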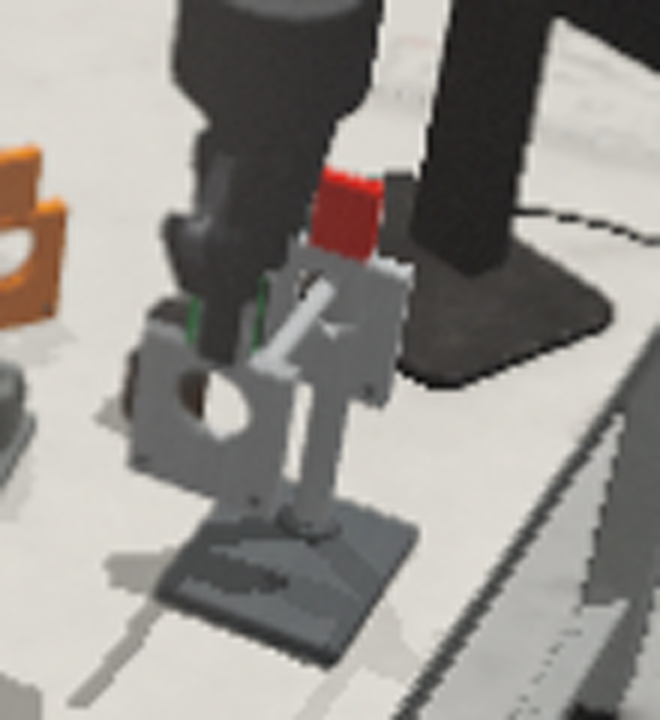

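Run:
```python
from h import *
w=dict(np.load("w18.npz"));s=dict(np.load("s18.npz")); crop(w,290,180,512,280,3.5,"w18c")
st=env.get_state();p=st["eef_pos"];Rt=st["eef_rot"]
print("pred bore px",proj(s,[p+Rt@np.array([0.9,28,-1.8])]),"seen",tr(214,402,340,170,6))
o,d=ray(s,[tr(214,402,340,170,6)]); X=p[0]+.9; print(o+d*(X-o[0])/d[0,0])
```

```text
pred bore px [[377.14492398 237.62171856]] seen (375.25, 236.58333333333331)
[[ 539.85431767 -351.31682251  182.11684211]]
```

View pics/w18c.png

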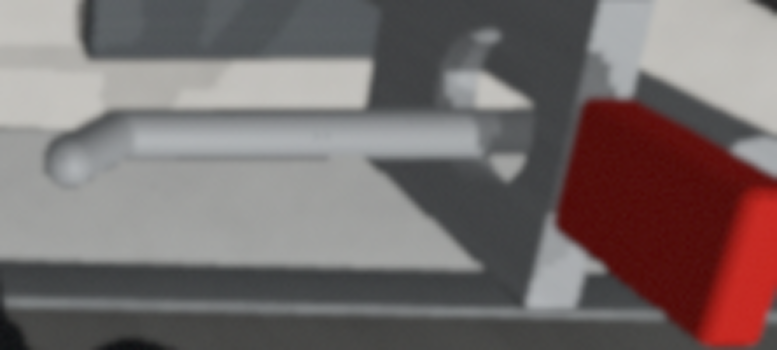

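Run:
```python
from h import *
w=dict(np.load("w18.npz"));s0=dict(np.load("s12.npz"))
W=lambda X,Y:tr(X,Y,290,180,3.5)
a=onz(w,[W(140,134),W(470,136)],170); d=a[1]-a[0]; print(a.round(1).tolist(),np.degrees(np.arctan2(d[1],d[0])))
print("tip",onz(w,[W(70,162)],182),tri(w,W(70,162),s0,tr(497,240,300,190,6)))
print("red near face at prong x", onz(w,[W(480,136)],170).round(1), "red handle near edge",onz(w,[W(592,105),W(562,225)],222).round(1).tolist())
# scene view of tip on z=182
print(onz(s0,[tr(497,240,300,190,6)],182))
```

```text
[[595.3, -352.2, 170.0], [661.7, -350.8, 170.0]] 1.247238888414266
tip [[ 579.10082838 -352.91494641  182.        ]] (array([ 579.15387535, -353.15546366,  180.98888968]), np.float64(0.5588817974007713))
red near face at prong x [[ 663.7 -350.7  170. ]] red handle near edge [[642.6, -322.5, 222.0], [643.3, -341.7, 222.0]]
[[ 577.44662173 -353.50241684  182.        ]]
```

Emit:
step_arm(
  series=[
    {"tx":15,"ty":2,"tz":1,"rx":0,"ry":0,"rz":0,"hand":-1},
    {"tx":15,"ty":0,"tz":0,"rx":0,"ry":0,"rz":0,"hand":-1},
    {"tx":12,"ty":0,"tz":0,"rx":0,"ry":0,"rz":0,"hand":-1},
    {"tx":0,"ty":0,"tz":0,"rx":0,"ry":0,"rz":0,"hand":-1},
  ],
)

```text
time_s: 18.45
eef_pos: [582.1, -351.3, 206.3]
eef_rot: [[1.0, 0.001, -0.03], [0.03, 0.002, 1.0], [0.001, -1.0, 0.002]]
force: [-0.0, -0.2, -1.9]
gripper_width: 9.4
```

Run:
```python
from h import *
w=cam("wrist","w19");sc=cam("scene")
s=env.get_state();print(s["eef_pos"],s["eef_rot"].round(3).tolist(),s["time_s"],s["gripper_width"],s["force"])
np.savez("w19.npz",**w);np.savez("s19.npz",**sc)
crop(sc,340,170,450,290,6,"s19c"); crop(w,180,130,380,330,4,"w19c")
```

```text
[ 581.2692707  -351.68204832  206.77165893] [[1.0, 0.001, -0.03], [0.03, 0.002, 1.0], [0.001, -1.0, 0.002]] 18.55 9.341116747895398 [-0.21699473 -0.77890947  0.07128002]
```

View pics/w19c.png

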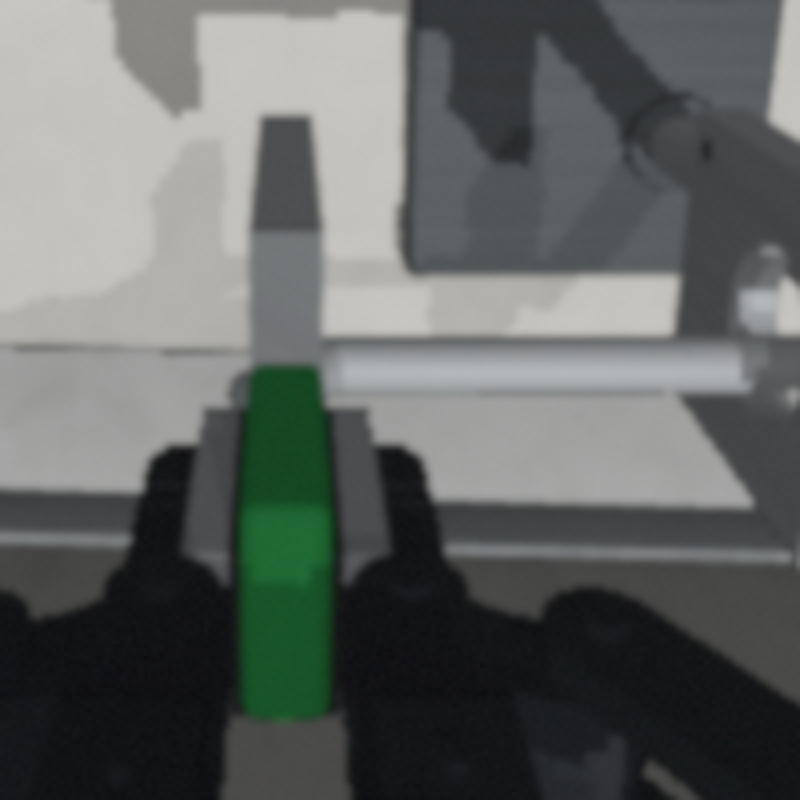

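View pics/s19c.png

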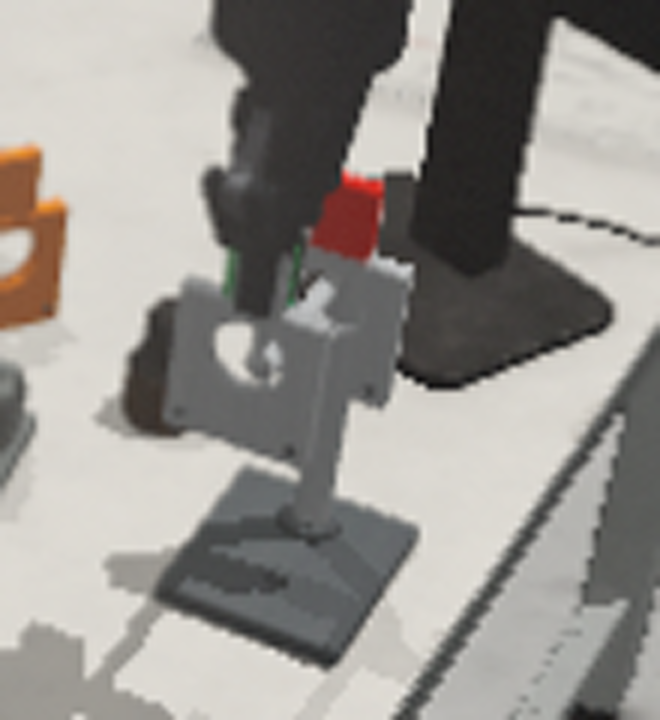

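Run:
```python
from h import *
w=dict(np.load("w19.npz"));s=dict(np.load("s19.npz"));w17=dict(np.load("w17.npz"))
crop(s,362,208,400,252,14,"s19d")
st=env.get_state();p=st["eef_pos"];Rt=st["eef_rot"]
W=lambda X,Y:tr(X,Y,180,130,4)
o,dd=ray(w,[W(287,231),W(286,117)]); o=(o-p)@Rt; dd=dd@Rt
for Y in (2,74):
    q=o+dd*((Y-o[1])/dd[:,1])[:,None]; print(Y,q.round(1).tolist())
# predicted plate corners and tip in scene for zc values
for zc in (-1.8,0,3,6):
    g=lambda y,z: p+Rt@np.array([0.9-5,28-z,zc+y])
    print(zc,"corners BL,BR,TL,TR,bore",proj(s,[g(32,-46),g(-32,-46),g(32,26),g(-32,26),g(0,0)]).round(1).tolist())
print("tip",proj(s,[[579.3,-353,182]]))
```

```text
2 [[2.1, 2.0, 35.1], [2.0, 2.0, 50.6]]
74 [[2.2, 74.0, 10.8], [2.0, 74.0, 34.0]]
-1.8 corners BL,BR,TL,TR,bore [[368.4, 240.9], [391.9, 249.5], [371.5, 218.1], [395.9, 226.4], [382.2, 230.7]]
0 corners BL,BR,TL,TR,bore [[367.7, 240.7], [391.2, 249.2], [370.9, 217.9], [395.2, 226.2], [381.6, 230.4]]
3 corners BL,BR,TL,TR,bore [[366.6, 240.3], [390.1, 248.8], [369.7, 217.5], [394.0, 225.8], [380.4, 230.0]]
6 corners BL,BR,TL,TR,bore [[365.6, 239.9], [389.0, 248.4], [368.6, 217.2], [392.9, 225.4], [379.3, 229.7]]
tip [[382.53601198 229.16118268]]
```

View pics/s19d.png

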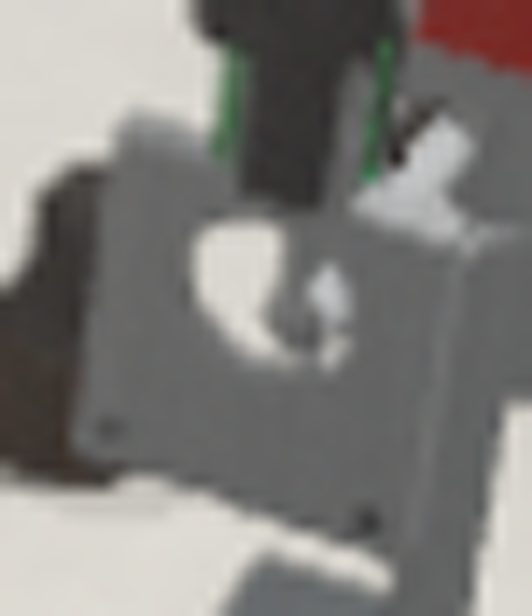

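Emit:
step_arm(
  series=[
    {"tx":4,"ty":2,"tz":-3.5,"rx":0,"ry":0,"rz":0,"hand":-1},
    {"tx":8,"ty":3,"tz":0,"rx":0,"ry":0,"rz":0,"hand":-1},
    {"tx":0,"ty":0,"tz":0,"rx":0,"ry":0,"rz":0,"hand":-1},
  ],
)

```text
time_s: 18.92
eef_pos: [593.7, -354.6, 201.4]
eef_rot: [[1.0, 0.001, -0.03], [0.03, 0.002, 1.0], [0.001, -1.0, 0.002]]
force: [-0.6, -0.0, -1.7]
gripper_width: 9.4
```

Run:
```python
from h import *
w=cam("wrist","w20");sc=cam("scene")
s=env.get_state();print(s["eef_pos"],s["eef_rot"].round(3).tolist(),s["time_s"],s["gripper_width"],s["force"])
crop(sc,362,204,406,248,14,"s20d")
```

```text
[ 593.30820129 -354.78092371  201.81512205] [[1.0, 0.001, -0.03], [0.03, 0.002, 1.0], [0.001, -1.0, 0.002]] 19.025 9.526884050919385 [ 0.86500711 -0.50667972 -1.467414  ]
```

View pics/s20d.png

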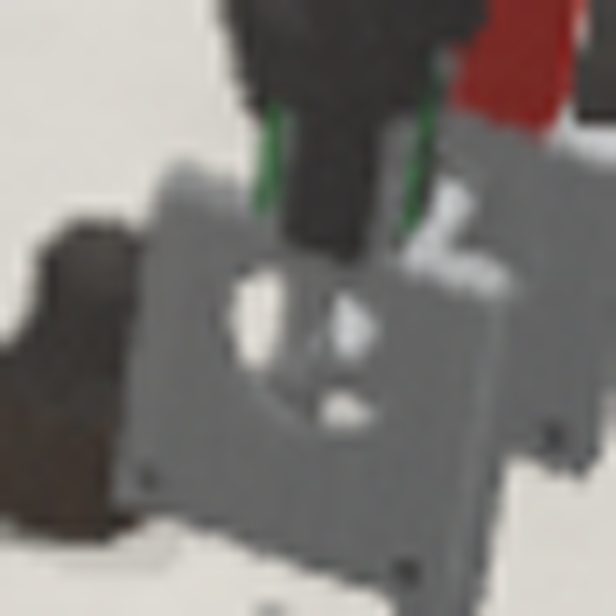

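View pics/w20.png

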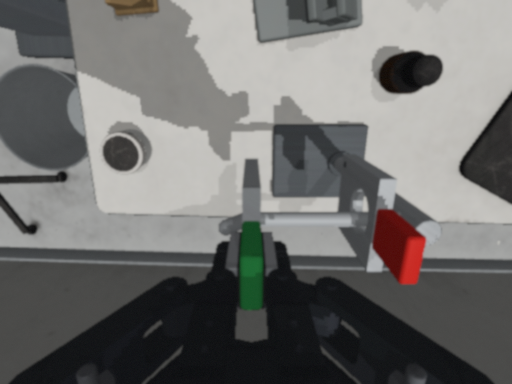

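Emit:
step_arm(
  series=[
    {"tx":13,"ty":0,"tz":0,"rx":0,"ry":0,"rz":0,"hand":-1},
    {"tx":13,"ty":0,"tz":0,"rx":0,"ry":0,"rz":0,"hand":-1},
    {"tx":0,"ty":7,"tz":0,"rx":0,"ry":0,"rz":0,"hand":-1},
    {"tx":0,"ty":5,"tz":0,"rx":0,"ry":0,"rz":0,"hand":-1},
    {"tx":0,"ty":0,"tz":0,"rx":0,"ry":0,"rz":0,"hand":-1},
  ],
)

```text
time_s: 19.65
eef_pos: [618.6, -354.3, 189.1]
eef_rot: [[1.0, 0.0, -0.029], [0.029, 0.002, 1.0], [0.0, -1.0, 0.002]]
force: [-0.4, -1.0, -1.4]
gripper_width: 9.1
```

Emit:
step_arm(
  series=[
    {"tx":0,"ty":2,"tz":0,"rx":0,"ry":0,"rz":0,"hand":-1},
    {"tx":0,"ty":2,"tz":0,"rx":0,"ry":0,"rz":0,"hand":-1},
    {"tx":0,"ty":0,"tz":0,"rx":0,"ry":0,"rz":0,"hand":-1},
  ],
)

```text
time_s: 20.02
eef_pos: [619.1, -354.2, 185.9]
eef_rot: [[1.0, 0.001, -0.029], [0.029, 0.002, 1.0], [0.001, -1.0, 0.002]]
force: [-0.1, 1.2, -2.0]
gripper_width: 9.3
```

Run:
```python
from h import *
w=cam("wrist","w21");sc=cam("scene")
s=env.get_state();print(s["eef_pos"],s["time_s"],s["force"])
crop(sc,368,196,412,240,14,"s21d"); crop(w,180,130,380,330,3,"w21c")
```

```text
[ 619.26880795 -354.23415125  186.12868827] 20.125 [-0.31044356 -1.40261716 -1.85523673]
```

View pics/s21d.png

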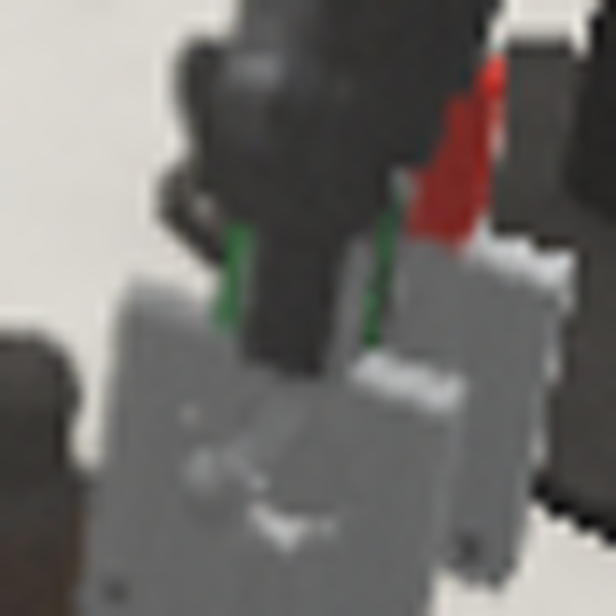

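View pics/w21c.png

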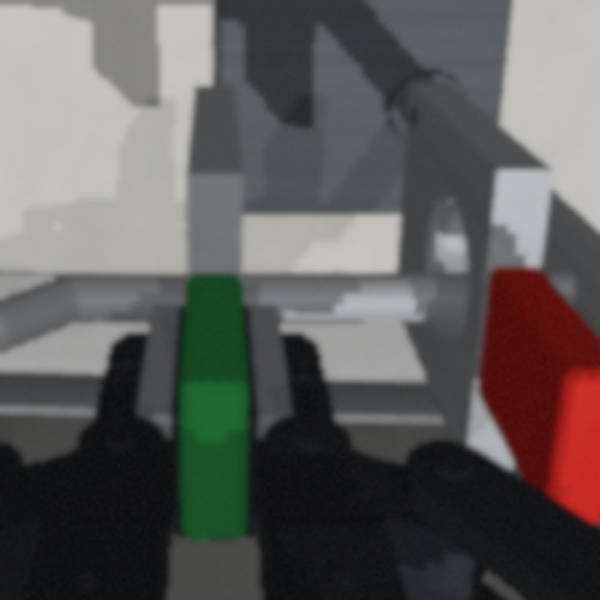

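Emit:
step_arm(
  series=[
    {"tx":0,"ty":1.5,"tz":0,"rx":0,"ry":0,"rz":0,"hand":-1},
    {"tx":0,"ty":1.5,"tz":0,"rx":0,"ry":0,"rz":0,"hand":-1},
    {"tx":0,"ty":0,"tz":0,"rx":0,"ry":0,"rz":0,"hand":-1},
  ],
)

```text
time_s: 20.5
eef_pos: [619.2, -354.2, 182.8]
eef_rot: [[1.0, 0.001, -0.029], [0.029, 0.002, 1.0], [0.001, -1.0, 0.002]]
force: [-0.1, -0.2, -1.6]
gripper_width: 9.3
```

Emit:
step_arm(
  series=[
    {"tx":0,"ty":1.5,"tz":0,"rx":0,"ry":0,"rz":0,"hand":-1},
    {"tx":0,"ty":0,"tz":0,"rx":0,"ry":0,"rz":0,"hand":-1},
  ],
)

```text
time_s: 20.75
eef_pos: [619.4, -354.2, 182.0]
eef_rot: [[1.0, 0.002, -0.029], [0.029, 0.001, 1.0], [0.002, -1.0, 0.001]]
force: [-0.0, -0.2, 2.2]
gripper_width: 9.4
```

Emit:
step_arm(
  series=[
    {"tx":0,"ty":0,"tz":0,"rx":0,"ry":0,"rz":0,"hand":-0.7},
    {"tx":0,"ty":0,"tz":0,"rx":0,"ry":0,"rz":0,"hand":-0.6},
    {"tx":0,"ty":0,"tz":0,"rx":0,"ry":0,"rz":0,"hand":-0.55},
  ],
)

```text
time_s: 21.12
eef_pos: [619.2, -354.2, 181.4]
eef_rot: [[1.0, 0.001, -0.029], [0.029, 0.002, 1.0], [0.001, -1.0, 0.002]]
force: [-0.6, -0.3, 0.1]
gripper_width: 19.7
```

Run:
```python
from h import *
w=cam("wrist","w22");sc=cam("scene")
s=env.get_state();print(s["eef_pos"],s["time_s"],s["force"],s["gripper_width"])
crop(sc,360,180,420,240,10,"s22d"); crop(w,180,130,380,330,3,"w22c")
```

```text
[ 619.26544696 -354.18938815  181.45671402] 21.225 [-0.3457144   0.78100576  0.39495518] 18.997899282805022
```

View pics/s22d.png

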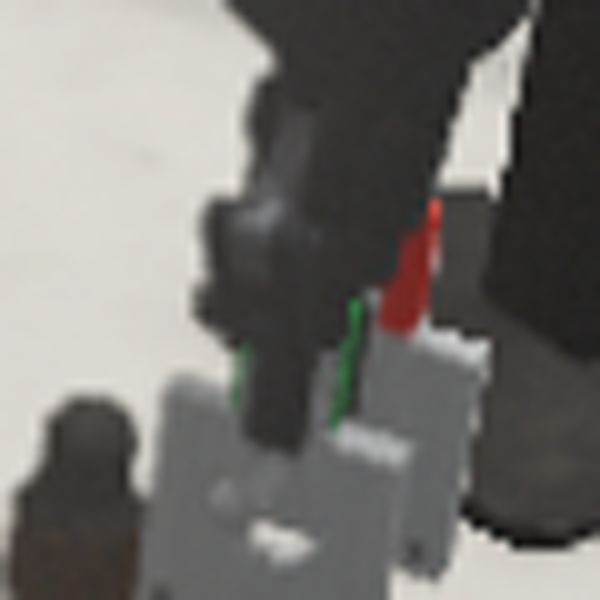

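View pics/w22c.png

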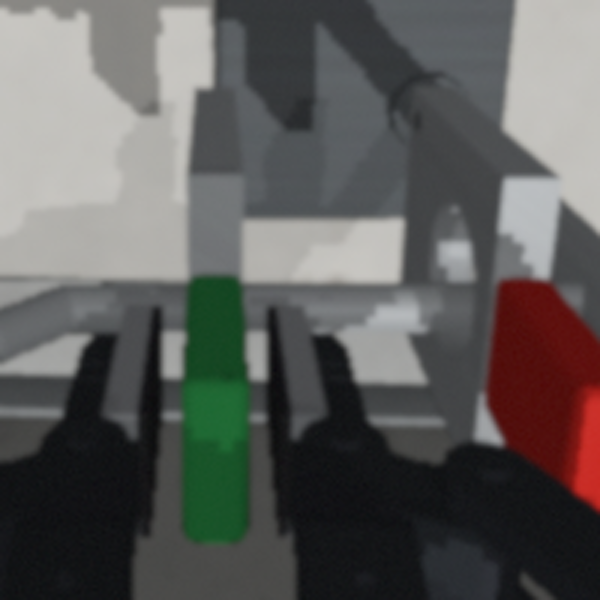

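Emit:
step_arm(
  series=[
    {"tx":0,"ty":-10,"tz":0,"rx":0,"ry":0,"rz":0,"hand":-0.55},
    {"tx":0,"ty":-25,"tz":0,"rx":0,"ry":0,"rz":0,"hand":-0.55},
    {"tx":0,"ty":-40,"tz":0,"rx":0,"ry":0,"rz":0,"hand":-0.55},
    {"tx":-40,"ty":-40,"tz":0,"rx":0,"ry":0,"rz":0,"hand":-0.55},
    {"tx":-55,"ty":0,"tz":-10,"rx":0,"ry":0,"rz":0,"hand":-0.55},
  ],
)

```text
time_s: 21.85
eef_pos: [526.1, -366.2, 300.8]
eef_rot: [[0.999, 0.008, -0.033], [0.033, -0.001, 0.999], [0.008, -1.0, -0.001]]
force: [-0.6, -1.9, -0.3]
gripper_width: 19.0
```

Emit:
step_arm(
  series=[
    {"tx":-50,"ty":0,"tz":-20,"rx":0,"ry":0,"rz":0,"hand":-0.55},
    {"tx":0,"ty":0,"tz":0,"rx":0,"ry":0,"rz":0,"hand":-0.55},
    {"tx":0,"ty":0,"tz":0,"rx":0,"ry":0,"rz":0,"hand":-0.55},
  ],
)

```text
time_s: 22.22
eef_pos: [475.4, -388.4, 297.1]
eef_rot: [[1.0, 0.003, -0.029], [0.029, 0.001, 1.0], [0.003, -1.0, 0.001]]
force: [1.3, -0.2, 0.4]
gripper_width: 19.4
```

Run:
```python
from h import *
w=cam("wrist","w23");sc=cam("scene");t=cam("top")
s=env.get_state();print(s["eef_pos"],s["time_s"],s["force"],s["gripper_width"])
crop(sc,330,170,450,290,6,"s23d"); crop(t,130,140,390,260,3,"t23"); crop(sc,140,150,300,270,5,"s23f")
```

```text
[ 476.33555879 -387.53141395  296.31364563] 22.375 [0.13384871 0.00201341 0.01638809] 19.299603790633824
```

View pics/s23d.png

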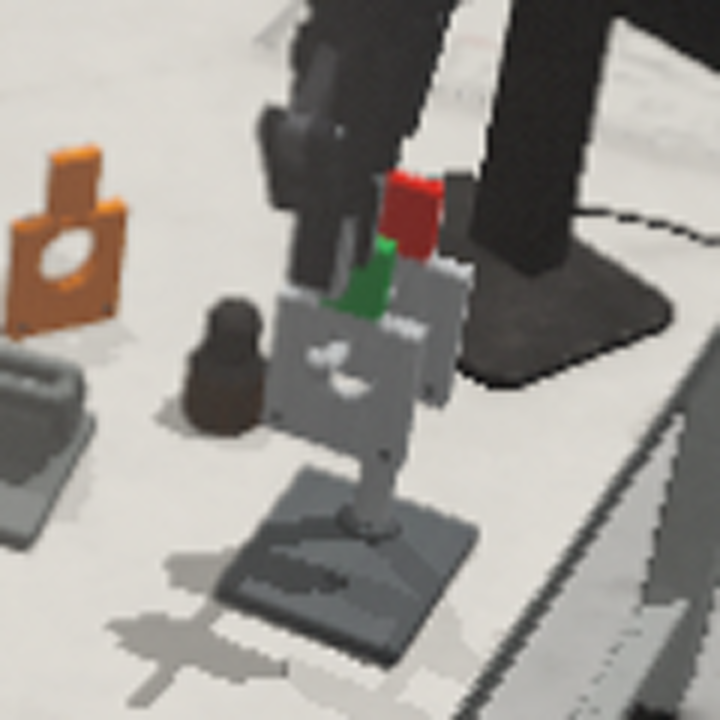

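View pics/w23.png

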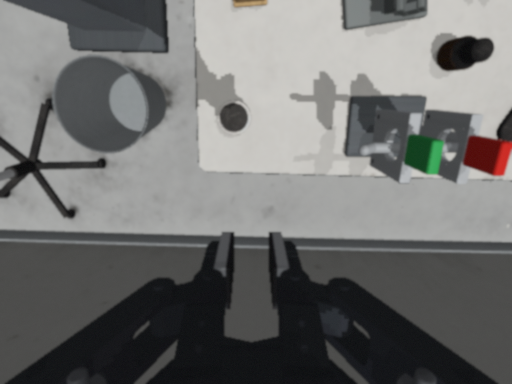

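View pics/t23.png

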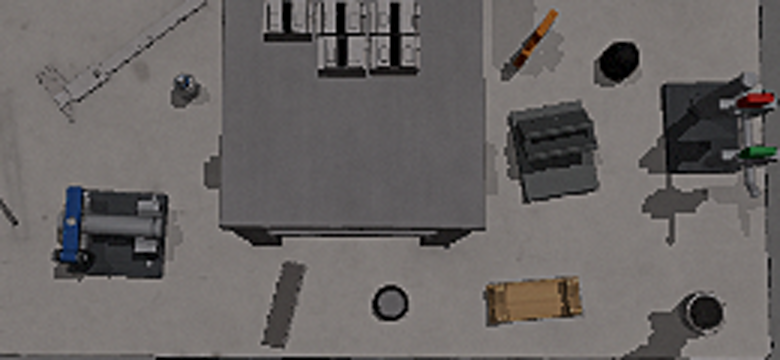

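View pics/s23f.png

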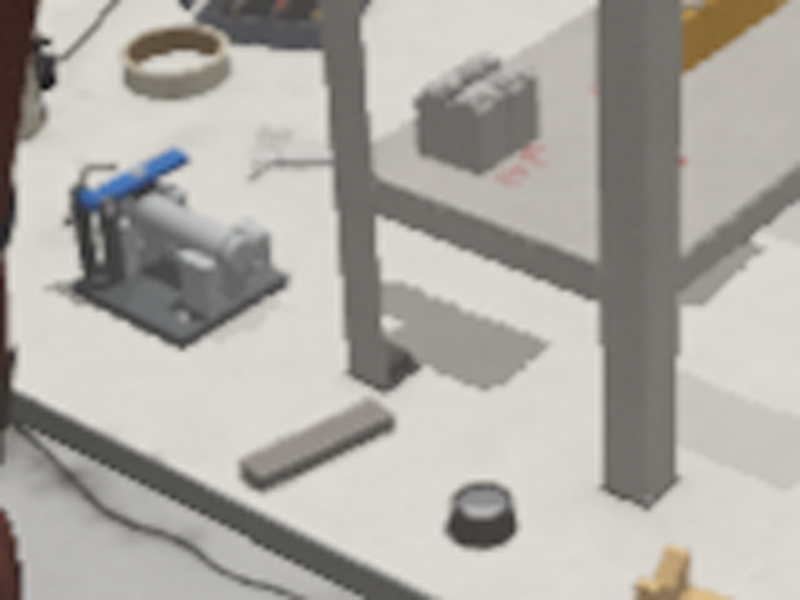

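Run:
```python
from h import *
print(job.hand_in())
```

```text
the job is handed in; nothing more can be done
None
```

The job is finished and handed in at about 22.4 s, with the gripper clear of everything.

**What I did**
- I laid the pin across both V-grooves and let it settle there.
- I swung the blue strap down onto it. Contact came with the strap's top face at z ≈ 74 mm, and I pressed to about 10 N.
- I drew the green gauge out along the slant and hung it by its bore on the prong, about 82 mm from the post's axis. The red gauge still hangs behind it, about 32 mm from the axis.

**What the last checks showed**
- **Pin:** it lies in both grooves, centred to about 2 mm by the wrist view.
- **Strap:** it looks level on the pin in the scene and top views.
- **Gauges:** both hang handle up, and the green one stayed there after release.
- **Bystanders:** the ones I could see, including the orange look-alike, are where they were.
- **Forces:** the highest wrist force I read was about 21 N, while gripping the pin in its rest.

**Checks that failed or disagreed**
- My first two move calls were refused because I had left out some keys. I resent them in full.
- While I was threading the hook, the wrist and scene views disagreed by about 5 mm on where the bore was. I shifted the gauge 3.5 mm sideways and 5 mm down. It then went on without touching, and seated with the TCP about 4 mm lower than first worked out.

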